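# Fetch the gear from behind the things on the bench rack

### The job

The small toothed gear lies at the back of one of the two bays of the bench rack, with two things standing in front of it. Clear those two things out of its way and stand them on the grey mat, then put the gear flat in the black tray, and finally put the two things back upright, each on the very pad of the rack it came from. Knock nothing over; whatever else is on the rack must be in its starting place at the end.

Things in the scene. Friction and masses are not known exactly. Their poses are not given: they have to be found in the camera images.
- rack: Fixed grey plate 116x250x6 mm. Origin: centre of underside; x to its back, y left, z up. Two bays, centres y = +58/-58 mm. Each: at the back a stall for a part at x = +26, two walls along x (x = 14 to 46, 18 high above the plate, 58 apart inside), ends open; in front two flush dark round pads at x = -24, y = bay centre +/-27. Grip things on pads along rack x, fingertips 22+ mm above the plate to pass over walls.
- mat: Fixed flat grey mat 160 (x) x 220 (y) mm, 3 mm thick: the side area on which cleared things are stood. Origin: centre of its underside; x and y along its sides, z up. It lies left or right in front of the rack; the black tray lies on the other side.
- tray: Fixed low black tray 141 (x) x 206 (y) x 31 mm high, open at the top; inside 128 x 194 mm, floor 2 mm above the bench, walls up to 31 mm. Origin: centre of its underside; x and y along its sides, z up.
- spur_gear: Grey moulded gear lying flat, 41 mm across the teeth, toothed disc 8 mm thick with a 16 mm hub on top up to 15 mm. About 25 g. Origin: centre of its underside; z up. It starts in the stall of one of the two bays (which one varies), 8 mm from the side walls, so grip it along the rack x, with a finger where the two things stand.
- ball_bearing: Plain steel ball bearing lying flat, 32 mm across, 9 mm high, in the stall of the other bay; it stays there. Origin: centre of its underside; z up.
- white_bottle: White dropper bottle with a white tip, the taller of two bottles: body 38 mm across and 60 mm high with upright sides, total 86 mm. About 60 g. It starts on one of the four front pads of the rack (which one varies). Origin: centre of its underside; z up.
- small_bottle: The shorter dropper bottle (blue body, white tip): body 32 mm across and 48 mm high, total 71 mm. About 50 g. It starts on one of the four front pads of the rack (which one varies). Origin: centre of its underside; z up.
- eye_loupe: Black eye loupe, a waisted tube 41 mm across at its top, 42 mm high; grip the top 15 mm. About 40 g. It starts on one of the four front pads of the rack (which one varies). Origin: centre of its underside; z up.
- reel: Grey solder reel standing on its flange: two flanges 52 mm across, 40 mm high; grip the upper flange (its rim is from 35 to 40 mm high). About 200 g. It starts on one of the four front pads of the rack (which one varies). Origin: centre of its underside; z up.
Mind the look-alikes: they are no part of the job. Leave any purple look-alike of the small_bottle alone.

How it is judged:
By the outcome, as a careful person would: the job done as asked, in the order asked, and still so for the second after the job is handed in, with the robot touching nothing.
It also fails if it takes over 112 s, if anything falls off the work surface, if the arm or the gripper's body presses on something with over 40 N, if the wrist force passes 120 N, or if a joint passes its speed limit or range.

### The arm

A 6-joint arm with a two-finger parallel gripper is mounted at the origin on a cart in front of the work surface, level with it; the furniture and walls round the work are solid. World frame = base frame: x ahead of the robot, y to its left, z up, the work surface at z = 0. Lengths are in mm, angles in degrees, forces in N, time in s.
With the tool pointing down it reaches from about 275 to 825 mm from the base axis. Payload 5.2 kg.
Tool frame: the origin (TCP) lies midway between the tips of the shut fingers; the grasp point (between the pads) lies 19 mm behind it; z points along the fingers, y is the direction in which the jaws open and shut (so a half turn about z gives the same grasp; the last joint's range is limited). The gripper opens to 93 mm and grips with 3 to 60 N. Pads are 15 mm wide; open, the fingers measure 128 mm over their backs; the gripper's body (75 mm by 188 mm) begins 65 mm behind the grasp point.
Start: joints at [61.834, 14.817, 87.949, -0, 77.235, -11.62], TCP at [156.619, 527.234, 218.653] pointing down, gripper open.
Joint ranges: [-179.93, 179.93], [-52.35, 119.4], [10.71, 147.94], [-69.91, 249.91], [12.55, 155.21], [-178.61, 178.61]. Speed limits (degrees/s): [147.25, 147.25, 180, 180, 180, 180].

### API

Orientations are given as a 3x3 rotation matrix whose columns are the frame's x, y, z axes.
In Python, from rig import manip gives the robot as it stands.
- The arm moves only by the tool step_arm, never from a script. Its argument "rows" is a list of rows, each an object of numbers: "tx", "ty", "tz": the shift along the tool's x, y, z in mm; "twist": the turn about the tool's z in rad. In form: [{"tx": .., "ty": .., "tz": .., "twist": ..}, ...]. A call has 1 to 8 rows; each row shifts and turns the commanded pose from where the row before left it, along the tool's axes as they then stand; what a row does not reach is not made up. A row lasts 1/10 s, in which the tool goes at most 50 mm and 8.59 degrees, less where a joint would pass 70% of its speed; a pose out of reach is approached as far as the arm can. A call with a gripper value outside its range is refused whole. "claw" is the finger opening in mm, from 0 to 93, set as the call begins (left out, the last holds). The fingers move at their own pace and stop on an object; "grip_force" is the grip in N (left out, the last holds). Time passes only in rows, so rows that do not move let the fingers close. It gives the time, the measured TCP pose, the force and the opening at its end, in the units of the state.
- manip.state(): the state, without advancing time (a new reading comes with each control period).
- manip.capture(name): name is "scene" or "top" or "wrist"; returns a dict with "img" (400x640x3 uint8, red, green, blue), "range_z" (400x640 float32, mm along the optical axis (not along the pixel's ray), 0 where there is no reading), "fovy" (degrees; the focal length in pixels is half the picture's height over the tangent of half this angle, whatever the lens; pixels are square), "cx", "cy" (the principal point, pixels), "extrinsics" (4x4, takes a point from world to camera coordinates). Camera axes: x right, y up, looking along -z (the intrinsics and any distortion apply to the point x, -y, -z); pixel columns grow to the right and rows downward; lengths in mm; the calibration is good to about 2 mm. A picture is of the moment at which its call begins.
- manip.sign_off(): hands the job in, once; it reports no verdict.
The state is a dict: "clock": time; "joint_positions": joint angles; "joint_vel": joint speeds; "effort": joint torques, N m; "tcp_pos": TCP position; "tcp_rot": TCP orientation; "wrist_force": force on the tool from outside, world axes, zero at the start; "ft_torque": the same for the moment, N m; "opening": finger opening in mm.
Only numpy, scipy, OpenCV 4.12 (cv2) and the standard library are available. Lean on these libraries where they do the work, as an engineer would, in place of code of your own. Each camera call takes 0.05 s, during which the arm holds its last target. There are 200 camera calls.

## Working session

There is one attempt and no reset: what is moved stays moved. The work goes in short steps, Python scripts to look and compute and a tool call to move; the robot and the scene stay as the last step left them, time stands still between calls to the robot, and variables do not carry over. Pictures are saved under pics/ and viewed, about 12 in all and at most 16, crops included, and the job is handed in when it is done.

Besides the shell and the picture viewer there is one more tool, called after ">>>" as name([rows], argument=value, ...), one row to a line, values as JSON. step_arm: Moves the arm, as the interface text tells. Its arguments: {"type":"object","properties":{"rows":{"type":"array","items":{"type":"object","properties":{"tx":{"type":"number"},"ty":{"type":"number"},"tz":{"type":"number"},"twist":{"type":"number"}}}},"claw":{"type":"number"},"grip_force":{"type":"number"}},"required":["rows"]}

```bash
mkdir -p pics
cat > h.py <<'E'
import numpy as np, cv2
from rig import manip
def cap(n,save=None):
    c=manip.capture(n)
    if save: cv2.imwrite('pics/'+save,c['img'][:,:,::-1])
    return c
def world(c):
    H,W=c['range_z'].shape; f=H/2/np.tan(np.radians(c['fovy']/2))
    u,v=np.meshgrid(np.arange(W),np.arange(H)); z=c['range_z']
    P=np.stack([(u-c['cx'])/f*z,-(v-c['cy'])/f*z,-z,np.ones_like(z)],-1)
    return (P@np.linalg.inv(c['extrinsics']).T)[...,:3]
E
python3 - <<'E'
from h import *
s=manip.state(); print(s['clock'],s['tcp_pos'],s['tcp_rot'],s['opening'])
for n in('top','scene'):
    c=cap(n,n+'0.png'); np.savez(n+'0.npz',**c); print(n,c['fovy'],c['cx'],c['cy'],c['extrinsics'].round(3).tolist(),(c['range_z']==0).mean())
E
```

```text
0.0 [156.39200639 526.73894345 217.82813072] [[-9.58577772e-01  2.84829762e-01 -8.13463120e-04]
 [ 2.84830745e-01  9.58576457e-01 -1.61939124e-03]
 [ 3.18515774e-04 -1.78401176e-03 -9.99998358e-01]] 92.47145461415619
top 56.85504525521308 314.23488962028466 201.46297222386508 [[-0.027, -1.0, 0.0, 9.952], [0.998, -0.027, 0.061, -588.158], [-0.06, 0.002, 0.998, -865.81], [0.0, 0.0, 0.0, 1.0]] 0.00401953125
scene 46.60276786681485 318.6996760323009 202.0519726007386 [[0.528, -0.85, 0.003, -300.236], [0.539, 0.337, 0.772, -342.501], [-0.657, -0.406, 0.636, -674.848], [0.0, 0.0, 0.0, 1.0]] 0.0040390625
```

View pics/top0.png

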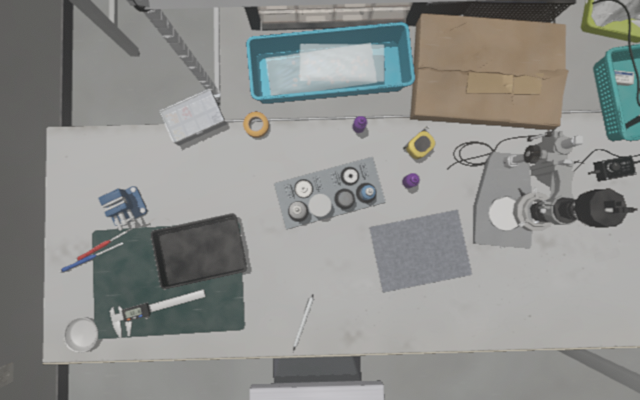

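View pics/scene0.png

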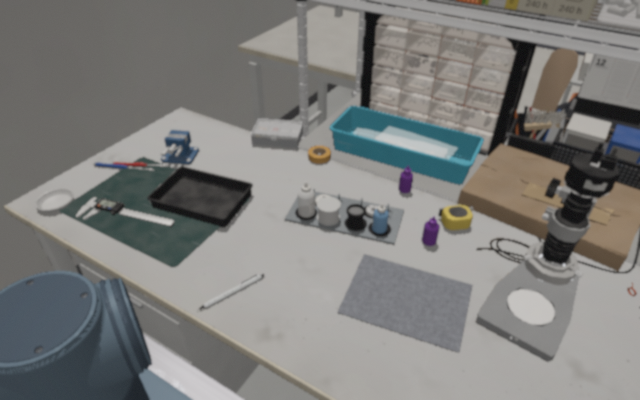

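Run:
```python
from h import *
c=dict(np.load('top0.npz')); P=world(c); np.save('P0.npy',P)
im=c['img'][150:235,265:395,::-1]; a=cv2.resize(im,None,fx=6,fy=6,interpolation=cv2.INTER_CUBIC); 
s=np.load('scene0.npz')['img'][175:250,275:415,::-1]; b=cv2.resize(s,(780,418),interpolation=cv2.INTER_CUBIC)
cv2.imwrite('pics/c1.png',a[:560]); cv2.imwrite('pics/c2.png',b)
for n,(u,v) in dict(bench=(300,280),tl=(276,196),tr=(375,160),br=(384,203),bl=(287,226),mat=(420,250),tray=(200,250),trayL=(153,230),o1=(304,188),o2=(350,176),o3=(297,210),o4=(320,205),o5=(345,198),o6=(367,192)).items(): print(n,P[v,u].round(1))
# segment mat & rack by height
h=P[...,2]
for n,(u0,u1,v0,v1) in dict(mat=(360,480,200,300),rack=(268,392,152,234),tray=(145,252,205,295)).items():
    g=h[v0:v1,u0:u1]; lo=dict(mat=1.5,rack=3.5,tray=12)[n]; m=(g>lo).astype(np.uint8)
    m=cv2.morphologyEx(m,cv2.MORPH_OPEN,np.ones((3,3)))
    pts=P[v0:v1,u0:u1][m>0]; 
    print(n,m.sum(), cv2.minAreaRect(pts[:,:2].astype(np.float32)), np.percentile(pts[:,2],[5,50,95]))
```

```text
bench [401.   33.3   1.7]
tl [605.1  86.7   1.7]
tr [ 686.6 -157.5    3.6]
br [ 580.7 -175.5    3.3]
bl [531.4  60.8  11.3]
mat [ 464.9 -257.8    3.6]
tray [479.5 272.1   4.5]
trayL [530.7 373.1  32.3]
o1 [621.5  17.6  14.5]
o2 [648.3 -94.5   8.8]
o3 [566.   32.2  92.8]
o4 [577.9 -19.1  46.4]
o5 [592.9 -77.9  41.9]
o6 [ 603.6 -126.1   65.3]
mat 6249 ((476.989013671875, -199.36495971679688), (392.8658752441406, 220.8948516845703), 88.44293212890625) [2.12138815 4.40924047 9.07479071]
rack 4883 ((583.0824584960938, -49.94606018066406), (173.1270294189453, 252.0144805908203), 13.473475456237793) [ 5.12535979  8.44188222 63.41559758]
tray 975 ((495.7043151855469, 182.05007934570312), (140.9378662109375, 380.9808044433594), 10.700919151306152) [14.74934384 30.8155773  34.48723787]
```

View pics/c1.png

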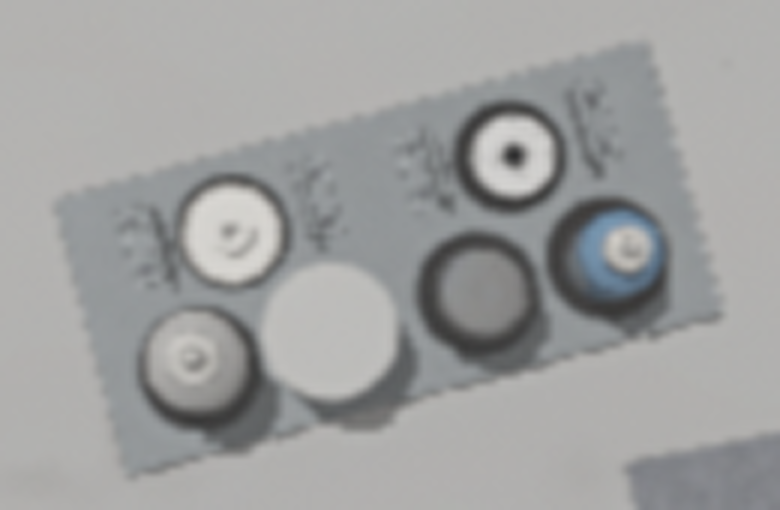

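View pics/c2.png

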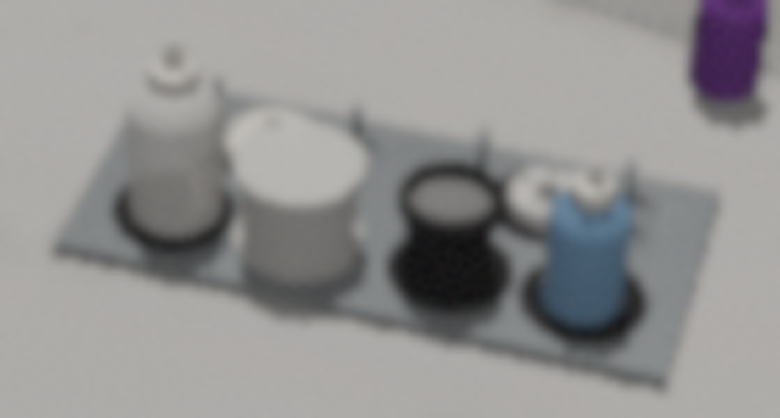

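```bash
cat >> h.py <<'E'
def ray(c,u,v,z):
    f=200/np.tan(np.radians(c['fovy']/2)); E=np.linalg.inv(c['extrinsics'])
    d=E[:3,:3]@np.array([(u-c['cx'])/f,-(v-c['cy'])/f,-1]); o=E[:3,3]
    return o+d*(z-o[2])/d[2]
E
python3 - <<'E'
from h import *
c=dict(np.load('top0.npz')); P=world(c)
g=lambda u,v,z: ray(c,265+(u+.5)/6-.5,150+(v+.5)/6-.5,z)
C=np.array([g(*p,6)[:2] for p in [(55,200),(650,42),(722,318),(128,475)]]); print(C.round(1),C.mean(0),np.linalg.norm(C-np.roll(C,1,0),axis=1))
yaw=C[0]-C[1]; yaw=yaw+C[3]-C[2]; th=np.degrees(np.arctan2(-yaw[0],yaw[1])); print('rack yaw',th)
t=np.radians(th);R=np.array([[np.cos(t),-np.sin(t)],[np.sin(t),np.cos(t)]]); o=C.mean(0)
for n,p in dict(L=(232,230,15),R=(511,156,15),white=(193,358,92),reel=(331,332,46),loupe=(478,293,48),blue=(630,249,77)).items():
    w=g(*p)[:2]; print(n,w.round(1),'rackframe',(R.T@(w-o)).round(1))
np.set_printoptions(linewidth=200)
for (u,v) in [(303,188),(350,176)]: print(P[v-10:v+11,u-11:u+12:1,2].round(0).astype(int))
for n,pts in dict(mat=[(371,226),(460,212),(471,273),(380,290)]).items():
    C=np.array([ray(c,*p,3)[:2] for p in pts]);print(n,C.round(1).tolist(),C.mean(0),np.linalg.norm(C-np.roll(C,1,0),axis=1))
C=np.array([ray(c,*p,31)[:2] for p in [(152,233),(238,215),(246,272),(161,287)]]);print('tray',C.round(1).tolist(),C.mean(0),np.linalg.norm(C-np.roll(C,1,0),axis=1))
E
```

```text
[[ 636.8   91. ]
 [ 694.8 -152.3]
 [ 581.5 -177.3]
 [ 524.9   64. ]] [609.47918413 -43.64134855] [115.12845552 250.18929923 115.93499893 247.81351911]
rack yaw 13.314307761249369
L [621.7  19.4] rackframe [26.4 58.5]
R [648.5 -93.3] rackframe [ 26.5 -57.3]
white [567.7  32.8] rackframe [-23.1  84. ]
reel [578.2 -18.6] rackframe [-24.7  31.6]
loupe [591.5 -75.6] rackframe [-24.8 -26.9]
blue [ 604.5 -130.3] rackframe [-24.8 -83.1]
[[  8   5   8   8   6   6   7   5   9   7   8   7   8   8   7   4   6   8   8   6   8   8  25]
 [  9   9   8   7   7   7   6   6   8  10   7   8   9   8   7   6   9   5   7   7   5   7  27]
 [  5   8   9   9  11   6   6   9   8   7   9   6   6   8   8   8   5   7   7   8   7   9  24]
 [  7   6   8   8  10   7   8   9  14   7  15  16  16  11  19  10   9   8   9   6   8   8   8]
 [  7   6   8   5   5   6  10  15  15  14  17  16  14  15  17  18  17  11   7   9   9   7   9]
 [  4   6   7   8   7   9   5  16  17  14  16  14  15  15  14  16  17   8   9   8   7   6   8]
 [  8   9   9   9  11  16  17  15  18  15  15  16  17  12  14  17  16  17  18  10   8  11   5]
 [
[... 2450 characters left out ...]
16 18 15  9  7 10  6  5  8  8]
 [26  5  7  8  8  7  7  3  8 11 14 15 16 15  6  6  7 10  9  7  8  7  8]
 [27  7  8  6 11  5  5 10  5  6  8  7 10  9  8  7  9  9 11  6  7 10  7]
 [ 9  7  9  9  6  9  6  7  8  9  7  8  9 10  8  5  8  7  6  6  8  9  7]
 [ 7  6  9  7  5  8  9  8  8  9  7  8  6  8 10  8  9  8  7  6  9  5  8]
 [ 8  7  5  7  5  4  6 11  8  8  8  5  5  6  9  4  7  6  6  8 10  7  7]]
mat [[525.8, -141.9], [553.8, -359.2], [406.6, -378.1], [372.3, -157.9]] [ 464.6457962  -259.27829236] [154.39638719 219.03707573 148.42987353 222.86937274]
tray [[523.8, 376.0], [560.4, 173.9], [427.2, 157.3], [398.1, 355.2]] [477.3871754  265.60152867] [127.35191444 205.37855843 134.23149272 200.06030667]
```

>>> step_arm([
  {"twist": 0.15},
  {"twist": 0.15},
  {"twist": 0.15},
  {"twist": 0.15},
  {"twist": 0.15},
  {"twist": 0.15},
  {"twist": 0.15},
])

```text
$.rows[0]: bad value
```

>>> step_arm([
  {"tx": -40, "ty": 20},
  {"tx": -40, "ty": 20},
  {"tx": -40, "ty": 20},
  {"tx": -40, "ty": 20},
  {"tx": -40, "ty": 20},
  {"tx": -40, "ty": 20},
  {"tx": -40, "ty": 20},
  {"tx": -40, "ty": 20},
])

```text
$.rows[0]: bad value
```

>>> step_arm([
  {"tx": -41, "ty": 20},
  {"tx": -41, "ty": 20},
  {"tx": -41, "ty": 20},
  {"tx": -41, "ty": 20},
  {"tx": -41, "ty": 20},
  {"tx": -41, "ty": 20},
  {"tx": -43, "ty": 20},
  {},
])

```text
$.rows[0]: bad value
```

Run:
```python
from h import *
s=manip.state(); print(s['clock'],s['tcp_pos'],s['tcp_rot'].round(4) if hasattr(s['tcp_rot'],'round') else s['tcp_rot'],s['opening'],s['wrist_force'],s['joint_positions'])
c=cap('wrist','w1.png'); np.savez('w1.npz',**c); E=np.linalg.inv(c['extrinsics']); print(c['fovy'],c['cx'],c['cy'],E.round(3))
```

```text
0.1 [156.39085993 526.79115223 217.91745875] [[-9.586e-01  2.848e-01 -7.000e-04]
 [ 2.848e-01  9.586e-01 -1.500e-03]
 [ 3.000e-04 -1.600e-03 -1.000e+00]] 93.34867778233178 [0.007727   0.34240726 0.1332619 ] [ 6.18338718e+01  1.48547891e+01  8.80028311e+01 -1.66736580e-03
  7.72357607e+01 -1.16208830e+01]
58.310313544327116 322.3238085620499 203.40983190444078 [[ 2.84000e-01 -9.18000e-01 -2.75000e-01  7.92530e+01]
 [ 9.59000e-01  2.72000e-01  8.40000e-02  5.48922e+02]
 [-2.00000e-03 -2.88000e-01  9.58000e-01  3.83348e+02]
 [ 0.00000e+00  0.00000e+00  0.00000e+00  1.00000e+00]]
```

View pics/w1.png

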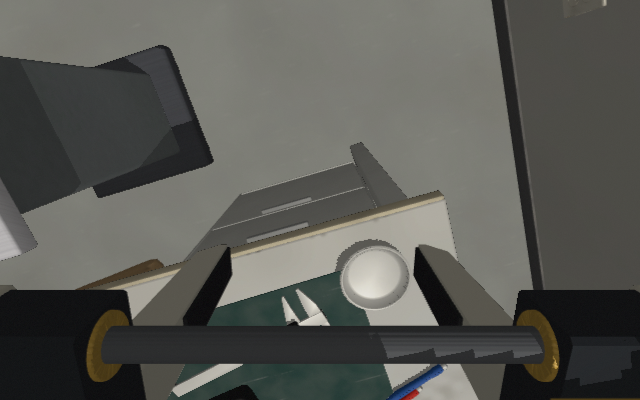

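>>> step_arm([
  {"tx": 0, "ty": 0, "tz": 0, "twist": 0.15},
  {"tx": 0, "ty": 0, "tz": 0, "twist": 0.15},
  {"tx": 0, "ty": 0, "tz": 0, "twist": 0.15},
  {"tx": 0, "ty": 0, "tz": 0, "twist": 0.15},
  {"tx": 0, "ty": 0, "tz": 0, "twist": 0.15},
  {"tx": 0, "ty": 0, "tz": 0, "twist": 0.15},
  {"tx": 0, "ty": 0, "tz": 0, "twist": 0.15},
])

```text
clock: 0.85
tcp_pos: [156.5, 527.0, 218.3]
tcp_rot: [[-0.224, 0.975, -0.0], [0.975, 0.224, -0.001], [-0.001, -0.001, -1.0]]
wrist_force: [0.3, -0.2, 0.3]
opening: 92.9
```

>>> step_arm([
  {"tx": -40, "ty": 20, "tz": 0, "twist": 0},
  {"tx": -40, "ty": 20, "tz": 0, "twist": 0},
  {"tx": -40, "ty": 20, "tz": 0, "twist": 0},
  {"tx": -40, "ty": 20, "tz": 0, "twist": 0},
  {"tx": -40, "ty": 20, "tz": 0, "twist": 0},
  {"tx": -40, "ty": 20, "tz": 0, "twist": 0},
  {"tx": -40, "ty": 20, "tz": 0, "twist": 0},
  {"tx": -40, "ty": 20, "tz": 0, "twist": 0},
])

```text
clock: 1.65
tcp_pos: [386.6, 251.0, 218.6]
tcp_rot: [[-0.23, 0.973, -0.0], [0.973, 0.23, 0.0], [0.0, 0.0, -1.0]]
wrist_force: [-0.1, 0.8, 0.7]
opening: 92.7
```

>>> step_arm([
  {"tx": -41, "ty": 20, "tz": 0, "twist": 0},
  {"tx": -41, "ty": 20, "tz": 0, "twist": 0},
  {"tx": -41, "ty": 20, "tz": 0, "twist": 0},
  {"tx": -41, "ty": 20, "tz": 0, "twist": 0},
  {"tx": -41, "ty": 20, "tz": 0, "twist": 0},
  {"tx": -41, "ty": 20, "tz": 0, "twist": 0},
  {"tx": -43, "ty": 20, "tz": 0, "twist": 0},
  {"tx": 0, "ty": 0, "tz": 0, "twist": 0},
])

```text
clock: 2.45
tcp_pos: [591.4, -1.5, 217.5]
tcp_rot: [[-0.225, 0.974, 0.0], [0.974, 0.225, -0.002], [-0.002, 0.0, -1.0]]
wrist_force: [0.1, 0.7, -0.7]
opening: 93.0
```

Run:
```python
from h import *
s=manip.state(); print(s['clock'],s['tcp_pos'],np.round(s['tcp_rot'],4),s['opening'],s['wrist_force'],np.round(s['joint_positions'],1))
c=cap('wrist','w2.png'); np.savez('w2.npz',**c); E=np.linalg.inv(c['extrinsics']); print(c['fovy'],c['cx'],c['cy'],E.round(3))
```

```text
2.45 [591.41916044  -1.53041928 217.45168403] [[-2.251e-01  9.743e-01  4.000e-04]
 [ 9.743e-01  2.251e-01 -1.800e-03]
 [-1.900e-03  0.000e+00 -1.000e+00]] 92.9753258001919 [ 0.05990467  0.68961723 -0.69746224] [-10.9  19.1  82.2  -0.1  78.7 -23.9]
58.310313544327116 322.3238085620499 203.40983190444078 [[ 9.74000e-01 -2.16000e-01 -6.50000e-02  5.73090e+02]
 [ 2.26000e-01  9.32000e-01  2.83000e-01  7.61460e+01]
 [-0.00000e+00 -2.90000e-01  9.57000e-01  3.82723e+02]
 [ 0.00000e+00  0.00000e+00  0.00000e+00  1.00000e+00]]
```

View pics/w2.png

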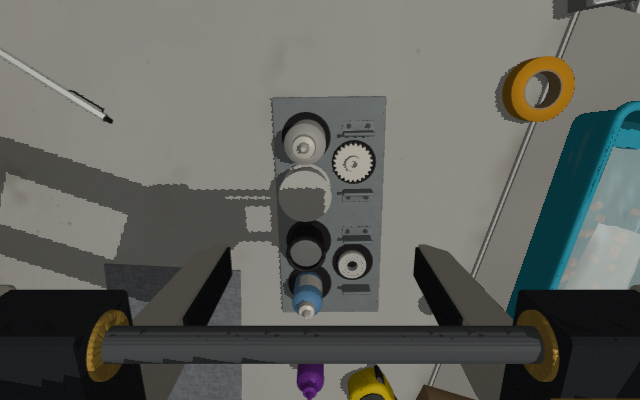

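Run:
```python
from h import *
s=manip.state(); print(s['clock'],s['tcp_pos'],np.round(s['tcp_rot'],4))
c=dict(np.load('w2.npz'))
a=cv2.resize(c['img'][85:325,250:410,::-1],None,fx=5,fy=5,interpolation=cv2.INTER_CUBIC)
cv2.imwrite('pics/c3.png',cv2.rotate(a,cv2.ROTATE_90_COUNTERCLOCKWISE)[:, -1200:][:, :])
b=cv2.rotate(cv2.resize(c['img'][90:225,262:397,::-1],None,fx=4.4,fy=4.4,interpolation=cv2.INTER_CUBIC),cv2.ROTATE_90_CLOCKWISE)
cv2.imwrite('pics/c3.png',cv2.resize(c['img'][90:225,255:400,::-1],None,fx=4.4,fy=4.4,interpolation=cv2.INTER_CUBIC))
C=np.array([ray(c,*p,6)[:2] for p in [(272,97),(385,96),(378,311),(282,311)]]); print(C.round(1),C.mean(0),np.linalg.norm(C-np.roll(C,1,0),axis=1))
y=C[0]-C[3]+C[1]-C[2]; x=C[1]-C[0]+C[2]-C[3]; print(np.degrees([np.arctan2(-y[0],y[1]),np.arctan2(x[1],x[0])]))
for n,p in dict(gear=(353,162,14),bear=(352,265,15),white=(304,147.5,92),reel=(305,194,46),loupe=(307,253,48),).items(): print(n,ray(c,*p)[:2].round(1))
P=world(c); print([P[v,u].round(1) for u,v in [(250,80),(300,190),(353,150)]])
```

```text
2.5 [589.54115102   1.03664116 217.43475407] [[-2.262e-01  9.741e-01 -1.400e-03]
 [ 9.741e-01  2.262e-01 -0.000e+00]
 [ 3.000e-04 -1.400e-03 -1.000e+00]]
[[ 524.1   62.5]
 [ 634.7   89.1]
 [ 694.9 -152.3]
 [ 581.9 -178.5]] [608.90718168 -44.83023025] [247.85741637 113.78637593 248.82342647 115.96969753]
[13.7468921  13.28446468]
gear [619.1  18.1]
bear [647.2 -95.9]
white [567.8  32.9]
reel [577.4 -17.9]
loupe [592.6 -77.7]
[array([498.6,  73.4,  -0. ]), array([571.8, -15.5,  44.3]), array([616.2,  30. ,  12.5])]
```

View pics/c3.png

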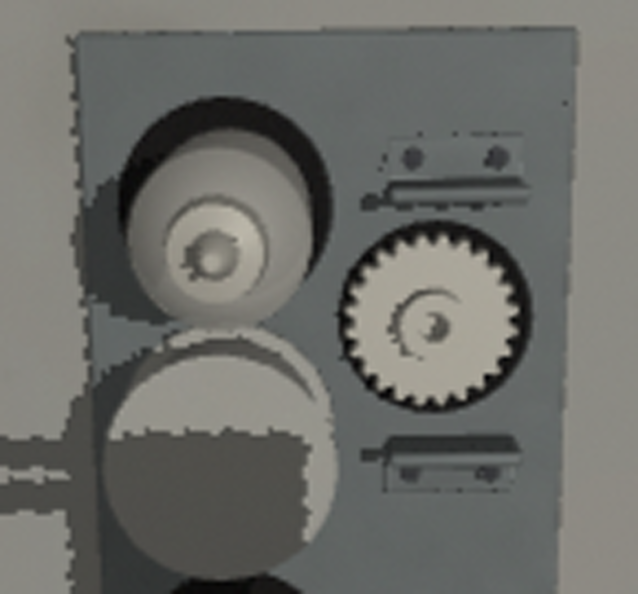

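>>> step_arm([
  {"tx": 17, "ty": -7, "tz": 0, "twist": 0},
  {"tx": 17, "ty": -7, "tz": 10, "twist": 0},
  {"tx": 0, "ty": 0, "tz": 30, "twist": 0},
  {"tx": 0, "ty": 0, "tz": 30, "twist": 0},
  {"tx": 0, "ty": 0, "tz": 20, "twist": 0},
  {"tx": 0, "ty": 0, "tz": 10, "twist": 0},
  {"tx": 0, "ty": 0, "tz": 0, "twist": 0},
  {"tx": 0, "ty": 0, "tz": 0, "twist": 0},
])

```text
clock: 3.3
tcp_pos: [567.2, 34.4, 119.8]
tcp_rot: [[-0.231, 0.973, 0.001], [0.973, 0.231, -0.0], [-0.0, 0.001, -1.0]]
wrist_force: [0.1, -0.9, -0.1]
opening: 92.8
```

>>> step_arm([
  {"tx": 0, "ty": 0, "tz": 0, "twist": 0},
  {"tx": 0, "ty": 0, "tz": 0, "twist": 0},
])

```text
clock: 3.5
tcp_pos: [567.8, 33.4, 119.9]
tcp_rot: [[-0.23, 0.973, 0.002], [0.973, 0.23, -0.0], [-0.001, 0.002, -1.0]]
wrist_force: [0.9, 0.1, 1.0]
opening: 93.3
```

>>> step_arm([
  {"tx": 0, "ty": 0, "tz": 25, "twist": 0},
  {"tx": 0, "ty": 0, "tz": 30, "twist": 0},
  {"tx": 0, "ty": 0, "tz": 20, "twist": 0},
  {"tx": 0, "ty": 0, "tz": 10, "twist": 0},
  {"tx": 0, "ty": 0, "tz": 0, "twist": 0},
  {"tx": 0, "ty": 0, "tz": 0, "twist": 0},
  {"tx": 0, "ty": 0, "tz": 0, "twist": 0},
])

```text
clock: 4.2
tcp_pos: [568.3, 33.2, 35.0]
tcp_rot: [[-0.23, 0.973, 0.003], [0.973, 0.23, -0.0], [-0.001, 0.002, -1.0]]
wrist_force: [-0.1, 0.7, 1.0]
opening: 93.6
```

>>> step_arm([
  {"tx": 0, "ty": 0, "tz": 0, "twist": 0},
  {"tx": 0, "ty": 0, "tz": 0, "twist": 0},
  {"tx": 0, "ty": 0, "tz": 0, "twist": 0},
  {"tx": 0, "ty": 0, "tz": 0, "twist": 0},
  {"tx": 0, "ty": 0, "tz": 0, "twist": 0},
  {"tx": 0, "ty": 0, "tz": 0, "twist": 0},
], claw=25, grip_force=15)

```text
clock: 4.8
tcp_pos: [567.2, 33.4, 33.6]
tcp_rot: [[-0.23, 0.973, -0.0], [0.973, 0.23, -0.0], [-0.0, -0.0, -1.0]]
wrist_force: [1.0, -0.8, 0.1]
opening: 49.5
```

>>> step_arm([
  {"tx": 0, "ty": 0, "tz": 0, "twist": 0},
  {"tx": 0, "ty": 0, "tz": 0, "twist": 0},
  {"tx": 0, "ty": 0, "tz": 0, "twist": 0},
  {"tx": 0, "ty": 0, "tz": 0, "twist": 0},
])

```text
clock: 5.2
tcp_pos: [567.1, 33.4, 33.6]
tcp_rot: [[-0.23, 0.973, -0.0], [0.973, 0.23, -0.0], [0.0, -0.0, -1.0]]
wrist_force: [-0.0, 0.3, -0.3]
opening: 36.9
```

>>> step_arm([
  {"tx": 0, "ty": 0, "tz": 0, "twist": 0},
  {"tx": 0, "ty": 0, "tz": -8, "twist": 0},
  {"tx": 0, "ty": 0, "tz": -20, "twist": 0},
  {"tx": 0, "ty": 0, "tz": -30, "twist": 0},
  {"tx": 0, "ty": 0, "tz": -30, "twist": 0},
  {"tx": 0, "ty": 0, "tz": -20, "twist": 0},
  {"tx": 0, "ty": 0, "tz": -2, "twist": 0},
])

```text
clock: 5.9
tcp_pos: [569.2, 33.2, 147.2]
tcp_rot: [[-0.23, 0.973, 0.006], [0.973, 0.23, -0.001], [-0.002, 0.006, -1.0]]
wrist_force: [1.2, 0.3, 0.1]
opening: 37.3
```

Run:
```python
from h import *
s=manip.state(); print(s['clock'],s['tcp_pos'],s['opening'],s['wrist_force'])
c=cap('scene'); a=c['img'][150:330,270:490,::-1]; cv2.imwrite('pics/s2.png',cv2.resize(a,None,fx=3,fy=3))
```

```text
5.9 [569.21142093  33.19259403 147.24317156] 37.34274070844583 [1.19652264 0.32987122 0.10209985]
```

View pics/s2.png

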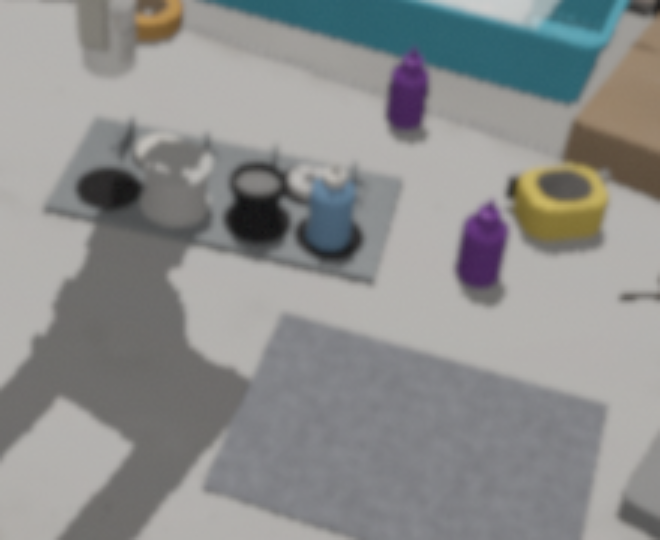

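>>> step_arm([
  {"tx": -17, "ty": -9.5, "tz": 0, "twist": 0},
  {"tx": -34, "ty": -19, "tz": 0, "twist": 0},
  {"tx": -34, "ty": -19, "tz": 0, "twist": 0},
  {"tx": -34, "ty": -19, "tz": 0, "twist": 0},
  {"tx": -34, "ty": -19, "tz": 0, "twist": 0},
  {"tx": -34, "ty": -19, "tz": 0, "twist": 0},
  {"tx": -34, "ty": -19, "tz": 0, "twist": 0},
  {"tx": -34, "ty": -19, "tz": 0, "twist": 0},
])

```text
clock: 6.75
tcp_pos: [485.7, -248.3, 142.0]
tcp_rot: [[-0.23, 0.973, -0.002], [0.973, 0.23, 0.002], [0.002, -0.002, -1.0]]
wrist_force: [1.2, -0.1, -0.5]
opening: 37.1
```

>>> step_arm([
  {"tx": -34, "ty": -19, "tz": 0, "twist": 0},
  {"tx": -17, "ty": -9.5, "tz": 0, "twist": 0},
  {"tx": 0, "ty": 0, "tz": 15, "twist": 0},
  {"tx": 0, "ty": 0, "tz": 25, "twist": 0},
  {"tx": 0, "ty": 0, "tz": 30, "twist": 0},
  {"tx": 0, "ty": 0, "tz": 20, "twist": 0},
  {"tx": 0, "ty": 0, "tz": 0, "twist": 0},
  {"tx": 0, "ty": 0, "tz": 0, "twist": 0},
])

```text
clock: 7.55
tcp_pos: [470.5, -303.2, 52.8]
tcp_rot: [[-0.23, 0.973, -0.002], [0.973, 0.23, 0.002], [0.002, -0.001, -1.0]]
wrist_force: [-0.9, -0.1, -0.1]
opening: 36.6
```

>>> step_arm([
  {"tx": 0, "ty": 0, "tz": 10, "twist": 0},
  {"tx": 0, "ty": 0, "tz": 7, "twist": 0},
  {"tx": 0, "ty": 0, "tz": 3, "twist": 0},
  {"tx": 0, "ty": 0, "tz": 1.5, "twist": 0},
  {"tx": 0, "ty": 0, "tz": 0, "twist": 0},
  {"tx": 0, "ty": 0, "tz": 0, "twist": 0},
  {"tx": 0, "ty": 0, "tz": 0, "twist": 0},
])

```text
clock: 8.25
tcp_pos: [471.3, -303.9, 32.4]
tcp_rot: [[-0.23, 0.973, 0.0], [0.973, 0.23, -0.0], [-0.0, 0.0, -1.0]]
wrist_force: [0.3, -0.2, -0.4]
opening: 37.4
```

Run:
```python
from h import *
s=manip.state(); print(s['clock'],s['tcp_pos'],s['opening'],s['wrist_force'])
```

```text
8.25 [ 471.26224535 -303.88089992   32.44177017] 37.35211815699894 [ 0.29421233 -0.16461945 -0.43660737]
```

>>> step_arm([
  {"tx": 0, "ty": 0, "tz": 1, "twist": 0},
  {"tx": 0, "ty": 0, "tz": 0.4, "twist": 0},
  {"tx": 0, "ty": 0, "tz": 0, "twist": 0},
  {"tx": 0, "ty": 0, "tz": 0, "twist": 0},
])

```text
clock: 8.65
tcp_pos: [471.1, -303.7, 30.8]
tcp_rot: [[-0.23, 0.973, -0.0], [0.973, 0.23, 0.0], [0.0, 0.0, -1.0]]
wrist_force: [-0.9, 0.8, -1.0]
opening: 37.2
```

>>> step_arm([
  {"tx": 0, "ty": 0, "tz": 0, "twist": 0},
  {"tx": 0, "ty": 0, "tz": 0, "twist": 0},
  {"tx": 0, "ty": 0, "tz": 0, "twist": 0},
  {"tx": 0, "ty": 0, "tz": 0, "twist": 0},
  {"tx": 0, "ty": 0, "tz": 0, "twist": 0},
  {"tx": 0, "ty": 0, "tz": 0, "twist": 0},
  {"tx": 0, "ty": 0, "tz": 0, "twist": 0},
  {"tx": 0, "ty": 0, "tz": 0, "twist": 0},
], claw=90)

```text
clock: 9.45
tcp_pos: [471.1, -303.7, 30.7]
tcp_rot: [[-0.23, 0.973, -0.0], [0.973, 0.23, 0.0], [0.0, -0.0, -1.0]]
wrist_force: [0.2, -0.2, 0.7]
opening: 89.6
```

>>> step_arm([
  {"tx": 0, "ty": 0, "tz": -10, "twist": 0},
  {"tx": 0, "ty": 0, "tz": -25, "twist": 0},
  {"tx": 0, "ty": 0, "tz": -35, "twist": 0},
  {"tx": 0, "ty": 0, "tz": -30, "twist": 0},
  {"tx": 0, "ty": 0, "tz": -10, "twist": 0},
  {"tx": 0, "ty": 0, "tz": 0, "twist": 0},
  {"tx": 0, "ty": 0, "tz": 0, "twist": 0},
])

```text
clock: 10.15
tcp_pos: [470.6, -303.2, 139.8]
tcp_rot: [[-0.23, 0.973, -0.001], [0.973, 0.23, 0.001], [0.001, -0.001, -1.0]]
wrist_force: [-0.3, -0.2, -1.0]
opening: 90.1
```

Run:
```python
from h import *
s=manip.state(); print(s['clock'],s['tcp_pos'],s['opening'],s['wrist_force'])
c=cap('wrist','w3.png'); np.savez('w3.npz',**c)
```

```text
10.15 [ 470.56566597 -303.21829889  139.84764677] 90.05808576419135 [-0.25085154 -0.16347905 -1.04514936]
```

View pics/w3.png

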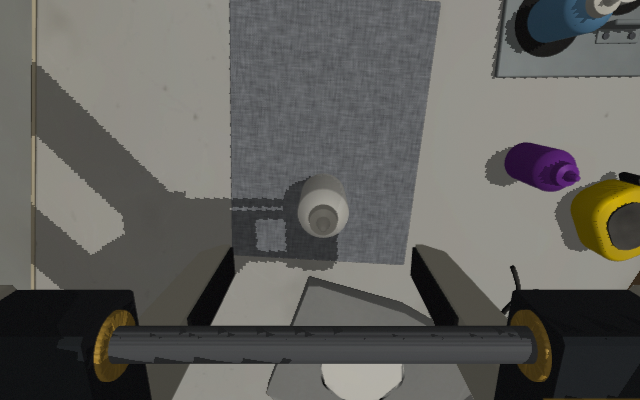

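>>> step_arm([
  {"tx": 15.8, "ty": 10.6, "tz": 0, "twist": 0},
  {"tx": 31.6, "ty": 21.2, "tz": 0, "twist": 0},
  {"tx": 31.6, "ty": 21.2, "tz": 0, "twist": 0},
  {"tx": 31.6, "ty": 21.2, "tz": 0, "twist": 0},
  {"tx": 31.6, "ty": 21.2, "tz": 0, "twist": 0},
  {"tx": 31.6, "ty": 21.2, "tz": 0, "twist": 0},
  {"tx": 31.6, "ty": 21.2, "tz": 0, "twist": 0},
  {"tx": 31.6, "ty": 21.2, "tz": 0, "twist": 0},
])

```text
clock: 11.0
tcp_pos: [570.6, -34.7, 138.7]
tcp_rot: [[-0.23, 0.973, -0.003], [0.973, 0.23, 0.001], [0.002, -0.003, -1.0]]
wrist_force: [1.0, -0.3, 0.0]
opening: 90.0
```

>>> step_arm([
  {"tx": 15.8, "ty": 10.6, "tz": 0, "twist": 0},
  {"tx": 0, "ty": 0, "tz": 15, "twist": 0},
  {"tx": 0, "ty": 0, "tz": 25, "twist": 0},
  {"tx": 0, "ty": 0, "tz": 15, "twist": 0},
  {"tx": 0, "ty": 0, "tz": 5, "twist": 0},
  {"tx": 0, "ty": 0, "tz": 0, "twist": 0},
  {"tx": 0, "ty": 0, "tz": 0, "twist": 0},
  {"tx": 0, "ty": 0, "tz": 0, "twist": 0},
])

```text
clock: 11.8
tcp_pos: [578.6, -18.9, 81.5]
tcp_rot: [[-0.23, 0.973, 0.001], [0.973, 0.23, -0.0], [-0.001, 0.001, -1.0]]
wrist_force: [-0.3, 0.5, -0.5]
opening: 89.9
```

Run:
```python
from h import *
s=manip.state(); print(s['clock'],s['tcp_pos'],s['opening'],s['wrist_force'])
c=cap('top'); P=world(c); g=P[185:225,295:345]; m=(g[...,2]>40)&(g[...,2]<52); q=g[m]; print(m.sum())
c=cap('wrist'); P=world(c); np.savez('w4.npz',**c)
m=(P[...,2]>41)&(P[...,2]<50)&(np.hypot(P[...,0]-578,P[...,1]+18.7)<34); q=P[m][:,:2]; print(m.sum(),cv2.minEnclosingCircle(q.astype(np.float32)),q.mean(0),np.median(P[m][:,2]))
```

```text
11.8 [578.61975396 -18.92915957  81.49685502] 89.91896265042983 [-0.33592458  0.48097304 -0.50803439]
0
5479 ((577.705322265625, -20.461618423461914), 26.36062240600586) [577.34968846 -19.56153559] 45.37050144664096
```

>>> step_arm([
  {"tx": -1, "ty": -1, "tz": 10, "twist": 0},
  {"tx": 0, "ty": 0, "tz": 20, "twist": 0},
  {"tx": 0, "ty": 0, "tz": 14, "twist": 0},
  {"tx": 0, "ty": 0, "tz": 6, "twist": 0},
  {"tx": 0, "ty": 0, "tz": 0, "twist": 0},
  {"tx": 0, "ty": 0, "tz": 0, "twist": 0},
])

```text
clock: 12.5
tcp_pos: [577.6, -19.9, 30.9]
tcp_rot: [[-0.23, 0.973, 0.0], [0.973, 0.23, -0.0], [-0.0, 0.0, -1.0]]
wrist_force: [-0.4, -1.6, -0.0]
opening: 89.6
```

>>> step_arm([
  {"tx": 0, "ty": 0, "tz": 0, "twist": 0},
  {"tx": 0, "ty": 0, "tz": 0, "twist": 0},
  {"tx": 0, "ty": 0, "tz": 0, "twist": 0},
  {"tx": 0, "ty": 0, "tz": 0, "twist": 0},
  {"tx": 0, "ty": 0, "tz": 0, "twist": 0},
  {"tx": 0, "ty": 0, "tz": 0, "twist": 0},
  {"tx": 0, "ty": 0, "tz": 0, "twist": 0},
  {"tx": 0, "ty": 0, "tz": 0, "twist": 0},
], claw=45, grip_force=35)

```text
clock: 13.3
tcp_pos: [577.5, -19.9, 30.9]
tcp_rot: [[-0.23, 0.973, 0.0], [0.973, 0.23, -0.0], [-0.0, 0.0, -1.0]]
wrist_force: [0.6, -0.3, 1.7]
opening: 48.1
```

>>> step_arm([
  {"tx": 0, "ty": 0, "tz": 0, "twist": 0},
  {"tx": 0, "ty": 0, "tz": -5, "twist": 0},
  {"tx": 0, "ty": 0, "tz": -10, "twist": 0},
  {"tx": 0, "ty": 0, "tz": -5, "twist": 0},
  {"tx": 0, "ty": 0, "tz": 0, "twist": 0},
  {"tx": 0, "ty": 0, "tz": 0, "twist": 0},
])

```text
clock: 13.9
tcp_pos: [577.3, -19.9, 51.0]
tcp_rot: [[-0.23, 0.973, 0.0], [0.973, 0.23, -0.0], [-0.0, 0.0, -1.0]]
wrist_force: [0.7, 0.8, -1.9]
opening: 48.5
```

Run:
```python
from h import *
s=manip.state(); print(s['clock'],s['tcp_pos'],s['opening'],s['wrist_force'])
c=cap('wrist'); P=world(c)
m=(P[...,2]>56)&(P[...,2]<72)&(np.hypot(P[...,0]-577.7,P[...,1]+20)<34); q=P[m]; print(m.sum(),np.percentile(q[:,2],[10,50,90]), q.mean(0))
A=np.c_[q[:,:2]-q[:,:2].mean(0),np.ones(len(q))]; print(np.linalg.lstsq(A,q[:,2],rcond=None)[0])
```

```text
13.9 [577.34765131 -19.92476265  51.04282463] 48.473265641343716 [ 0.73635767  0.75898416 -1.94373031]
9359 [64.6861813  65.51307958 66.38061036] [576.9622648  -18.93927108  65.5050746 ]
[ 1.21337783e-03 -3.51967159e-03  6.55050746e+01]
```

>>> step_arm([
  {"tx": 0, "ty": 0, "tz": -20, "twist": 0},
  {"tx": 0, "ty": 0, "tz": -30, "twist": 0},
  {"tx": 0, "ty": 0, "tz": -25, "twist": 0},
  {"tx": -11.6, "ty": -11.5, "tz": -15, "twist": 0},
  {"tx": -23.2, "ty": -23, "tz": 0, "twist": 0},
  {"tx": -23.2, "ty": -23, "tz": 0, "twist": 0},
  {"tx": -23.2, "ty": -23, "tz": 0, "twist": 0},
  {"tx": -23.2, "ty": -23, "tz": 0, "twist": 0},
])

```text
clock: 14.75
tcp_pos: [498.6, -146.6, 140.2]
tcp_rot: [[-0.23, 0.973, -0.001], [0.973, 0.23, 0.0], [0.0, -0.001, -1.0]]
wrist_force: [-0.1, 0.8, -0.5]
opening: 48.5
```

>>> step_arm([
  {"tx": -23.2, "ty": -23, "tz": 0, "twist": 0},
  {"tx": -23.2, "ty": -23, "tz": 0, "twist": 0},
  {"tx": -11.6, "ty": -11.5, "tz": 0, "twist": 0},
  {"tx": 0, "ty": 0, "tz": 15, "twist": 0},
  {"tx": 0, "ty": 0, "tz": 30, "twist": 0},
  {"tx": 0, "ty": 0, "tz": 30, "twist": 0},
  {"tx": 0, "ty": 0, "tz": 15, "twist": 0},
  {"tx": 0, "ty": 0, "tz": 0, "twist": 0},
])

```text
clock: 15.55
tcp_pos: [455.1, -214.0, 48.1]
tcp_rot: [[-0.229, 0.973, -0.005], [0.973, 0.229, 0.004], [0.005, -0.004, -1.0]]
wrist_force: [-0.8, -0.4, -1.1]
opening: 48.7
```

>>> step_arm([
  {"tx": 0, "ty": 0, "tz": 10, "twist": 0},
  {"tx": 0, "ty": 0, "tz": 7, "twist": 0},
  {"tx": 0, "ty": 0, "tz": 3, "twist": 0},
  {"tx": 0, "ty": 0, "tz": 1.5, "twist": 0},
  {"tx": 0, "ty": 0, "tz": 1, "twist": 0},
  {"tx": 0, "ty": 0, "tz": 0.3, "twist": 0},
  {"tx": 0, "ty": 0, "tz": 0, "twist": 0},
  {"tx": 0, "ty": 0, "tz": 0, "twist": 0},
])

```text
clock: 16.35
tcp_pos: [458.1, -215.0, 28.2]
tcp_rot: [[-0.23, 0.973, 0.0], [0.973, 0.23, -0.0], [-0.0, 0.0, -1.0]]
wrist_force: [0.4, 0.6, -0.4]
opening: 48.6
```

Run:
```python
from h import *
s=manip.state(); print(s['clock'],s['tcp_pos'],s['opening'],s['wrist_force'])
c=cap('wrist'); P=world(c)
m=(P[...,2]>36)&(P[...,2]<52)&(np.hypot(P[...,0]-458,P[...,1]+215)<34); q=P[m]; print(m.sum(),np.percentile(q[:,2],[10,50,90]), q.mean(0))
A=np.c_[q[:,:2]-q[:,:2].mean(0),np.ones(len(q))]; print(np.linalg.lstsq(A,q[:,2],rcond=None)[0])
```

```text
16.35 [ 458.11871098 -215.03186029   28.17571458] 48.62876934682744 [ 0.44595733  0.56545927 -0.44559649]
9498 [41.84819795 42.68993079 43.59738291] [ 457.56217019 -214.0029615    42.87364901]
[6.71462626e-06 2.90987259e-03 4.28736490e+01]
```

>>> step_arm([
  {"tx": 0, "ty": 0, "tz": 0, "twist": 0},
  {"tx": 0, "ty": 0, "tz": 0, "twist": 0},
  {"tx": 0, "ty": 0, "tz": 0, "twist": 0},
  {"tx": 0, "ty": 0, "tz": 0, "twist": 0},
  {"tx": 0, "ty": 0, "tz": 0, "twist": 0},
  {"tx": 0, "ty": 0, "tz": 0, "twist": 0},
  {"tx": 0, "ty": 0, "tz": 0, "twist": 0},
], claw=85)

```text
clock: 17.1
tcp_pos: [457.9, -215.0, 28.0]
tcp_rot: [[-0.23, 0.973, 0.0], [0.973, 0.23, -0.0], [-0.0, -0.0, -1.0]]
wrist_force: [-0.6, -0.6, -0.9]
opening: 85.1
```

>>> step_arm([
  {"tx": 0, "ty": 0, "tz": -10, "twist": 0},
  {"tx": 0, "ty": 0, "tz": -25, "twist": 0},
  {"tx": 0, "ty": 0, "tz": -35, "twist": 0},
  {"tx": 0, "ty": 0, "tz": -30, "twist": 0},
  {"tx": 0, "ty": 0, "tz": -12, "twist": 0},
  {"tx": 11.8, "ty": 13.2, "tz": 0, "twist": 0},
  {"tx": 23.7, "ty": 26.5, "tz": 0, "twist": 0},
  {"tx": 23.7, "ty": 26.5, "tz": 0, "twist": 0},
])

```text
clock: 17.9
tcp_pos: [508.8, -141.7, 139.8]
tcp_rot: [[-0.228, 0.974, -0.0], [0.974, 0.228, 0.0], [0.0, -0.0, -1.0]]
wrist_force: [-0.1, -0.1, -0.1]
opening: 85.1
```

>>> step_arm([
  {"tx": 23.7, "ty": 26.5, "tz": 0, "twist": 0},
  {"tx": 23.7, "ty": 26.5, "tz": 0, "twist": 0},
  {"tx": 23.7, "ty": 26.5, "tz": 0, "twist": 0},
  {"tx": 23.7, "ty": 26.5, "tz": 0, "twist": 0},
  {"tx": 23.7, "ty": 26.5, "tz": 0, "twist": 0},
  {"tx": 11.8, "ty": 13.2, "tz": 0, "twist": 0},
  {"tx": 0, "ty": 0, "tz": 10, "twist": 0},
  {"tx": 0, "ty": 0, "tz": 20, "twist": 0},
])

```text
clock: 18.7
tcp_pos: [621.1, 17.6, 110.2]
tcp_rot: [[-0.231, 0.973, 0.002], [0.973, 0.231, -0.001], [-0.002, 0.002, -1.0]]
wrist_force: [-0.7, -1.0, 0.2]
opening: 85.1
```

>>> step_arm([
  {"tx": 0, "ty": 0, "tz": 15, "twist": 0},
  {"tx": 0, "ty": 0, "tz": 5, "twist": 0},
  {"tx": 0, "ty": 0, "tz": 0, "twist": 0},
  {"tx": 0, "ty": 0, "tz": 0, "twist": 0},
  {"tx": 0, "ty": 0, "tz": 0, "twist": 0},
])

```text
clock: 19.2
tcp_pos: [621.1, 17.6, 90.9]
tcp_rot: [[-0.229, 0.973, 0.002], [0.973, 0.229, -0.0], [-0.001, 0.001, -1.0]]
wrist_force: [-1.1, -0.4, 0.3]
opening: 85.0
```

Run:
```python
from h import *
s=manip.state(); print(s['clock'],s['tcp_pos'],s['opening'],s['wrist_force'])
c=cap('wrist','w5.png'); P=world(c); np.savez('w5.npz',**c)
m=(P[...,2]>11)&(P[...,2]<30)&(np.hypot(P[...,0]-620.6,P[...,1]-18.5)<25); q=P[m]; print(m.sum(),cv2.minEnclosingCircle(q[:,:2].astype(np.float32)),q.mean(0),np.percentile(q[:,2],[5,50,95]))
```

```text
19.2 [621.08573763  17.6374442   90.89240569] 85.03397823747852 [-1.05377634 -0.44077999  0.32121603]
2239 ((618.9739990234375, 17.376623153686523), 20.7137451171875) [618.88961373  18.22480748  14.5189093 ] [12.33485703 13.5694544  20.62980169]
```

View pics/w5.png

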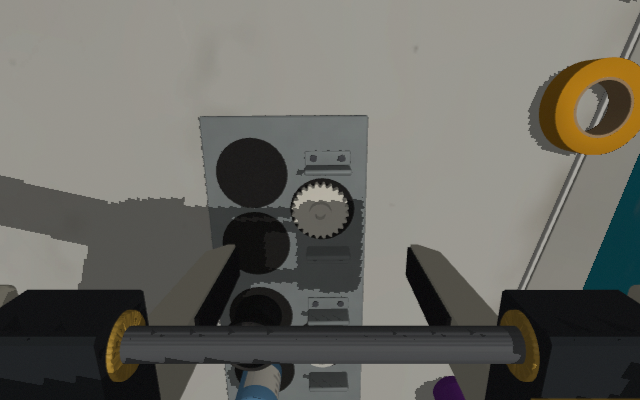

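>>> step_arm([
  {"tx": 0, "ty": -2, "tz": 15, "twist": 0},
  {"tx": 0, "ty": 0, "tz": 25, "twist": 0},
  {"tx": 0, "ty": 0, "tz": 20, "twist": 0},
  {"tx": 0, "ty": 0, "tz": 10, "twist": 0},
  {"tx": 0, "ty": 0, "tz": 5, "twist": 0},
  {"tx": 0, "ty": 0, "tz": 0, "twist": 0},
  {"tx": 0, "ty": 0, "tz": 4, "twist": 0},
  {"tx": 0, "ty": 0, "tz": 2, "twist": 0},
])

```text
clock: 20.05
tcp_pos: [619.3, 17.6, 9.6]
tcp_rot: [[-0.23, 0.973, 0.002], [0.973, 0.23, -0.0], [-0.001, 0.001, -1.0]]
wrist_force: [-0.3, 0.7, -0.7]
opening: 85.5
```

>>> step_arm([
  {"tx": 0, "ty": 0, "tz": 0, "twist": 0},
  {"tx": 0, "ty": 0, "tz": 0, "twist": 0},
  {"tx": 0, "ty": 0, "tz": 0, "twist": 0},
  {"tx": 0, "ty": 0, "tz": 0, "twist": 0},
], claw=50)

```text
clock: 20.45
tcp_pos: [618.8, 17.7, 9.1]
tcp_rot: [[-0.23, 0.973, 0.0], [0.973, 0.23, -0.0], [-0.0, 0.0, -1.0]]
wrist_force: [-0.1, 0.9, -1.0]
opening: 57.5
```

Run:
```python
from h import *
s=manip.state(); print(s['clock'],s['tcp_pos'],s['opening'],s['wrist_force'])
c=dict(np.load('w5.npz'))
hsv=cv2.cvtColor(c['img'],cv2.COLOR_RGB2GRAY)
for n,(u,v,r) in dict(white=(251,173,45),reel=(256,242,40)).items():
    for t in (30,45): 
        m=((hsv<t)).astype(np.uint8); k=np.zeros_like(m); cv2.circle(k,(u,v),r,1,-1); 
        nl,l,st,ce=cv2.connectedComponentsWithStats(m*k); i=1+st[1:,4].argmax(); p=np.argwhere(l==i)[:,::-1].astype(np.float32)
        e=cv2.fitEllipse(cv2.convexHull(p)); print(n,t,e,ray(c,*e[0],6))
```

```text
20.45 [618.75547044  17.69186613   9.1499269 ] 57.46748797988241 [-0.1453045   0.87177161 -1.02849624]
white 30 ((251.00657653808594, 172.3440399169922), (66.92919158935547, 71.16960906982422), 130.2294464111328) [565.27799619  32.27554521   6.        ]
white 45 ((251.1197967529297, 172.47215270996094), (67.99974822998047, 71.90724182128906), 128.13768005371094) [565.37238868  32.20261564   6.        ]
reel 30 ((253.43179321289062, 245.142578125), (64.38224029541016, 70.84066009521484), 51.31526565551758) [576.8008222  -22.53722714   6.        ]
reel 45 ((253.7810516357422, 245.05474853515625), (64.6917953491211, 71.5215835571289), 55.392520904541016) [577.04496313 -22.40586076   6.        ]
```

>>> step_arm([
  {"tx": 0, "ty": 0, "tz": 0.7, "twist": 0},
  {"tx": 0, "ty": 0, "tz": 0, "twist": 0},
  {"tx": 0, "ty": 0, "tz": 0, "twist": 0},
  {"tx": 0, "ty": 0, "tz": 0, "twist": 0},
  {"tx": 0, "ty": 0, "tz": 0, "twist": 0},
  {"tx": 0, "ty": 0, "tz": 0, "twist": 0},
], claw=28, grip_force=15)

```text
clock: 21.05
tcp_pos: [618.6, 17.7, 8.2]
tcp_rot: [[-0.23, 0.973, -0.0], [0.973, 0.23, -0.0], [0.0, -0.0, -1.0]]
wrist_force: [-0.7, 0.2, -1.9]
opening: 40.3
```

>>> step_arm([
  {"tx": 0, "ty": 0, "tz": -3, "twist": 0},
  {"tx": 0, "ty": 0, "tz": -10, "twist": 0},
  {"tx": 0, "ty": 0, "tz": -25, "twist": 0},
  {"tx": 0, "ty": 0, "tz": -30, "twist": 0},
  {"tx": 0, "ty": 0, "tz": -30, "twist": 0},
  {"tx": 0, "ty": 0, "tz": -12, "twist": 0},
  {"tx": 0, "ty": 0, "tz": 0, "twist": 0},
  {"tx": 0, "ty": 0, "tz": 0, "twist": 0},
])

```text
clock: 21.85
tcp_pos: [618.1, 17.8, 117.5]
tcp_rot: [[-0.23, 0.973, -0.001], [0.973, 0.23, 0.0], [0.0, -0.001, -1.0]]
wrist_force: [0.7, 0.1, -0.4]
opening: 40.3
```

Run:
```python
from h import *
s=manip.state(); print(s['clock'],s['tcp_pos'],s['opening'],s['wrist_force'])
c=cap('wrist','w6.png'); P=world(c); np.savez('w6.npz',**c)
m=(P[...,2]>110)&(P[...,2]<140)&(np.hypot(P[...,0]-619,P[...,1]-18)<19); q=P[m]; print(m.sum(),q.mean(0),np.percentile(q[:,2],[5,50,95]))
c=cap('top'); np.savez('top1.npz',**c); P=world(c)
g=P[205:300,140:260].reshape(-1,3); q=g[(g[:,2]>20)&(g[:,2]<38)&(g[:,0]>390)&(g[:,1]>120)&(g[:,1]<400)]; print(cv2.minAreaRect(q[:,:2].astype(np.float32)))
```

```text
21.85 [618.05406506  17.81054385 117.51838854] 40.341220485744785 [ 0.68675251  0.11079151 -0.36363766]
4337 [618.6799244   19.58830559 123.8445356 ] [121.09270677 122.90048382 129.99550217]
((479.527099609375, 268.1500244140625), (141.01376342773438, 206.83946228027344), 10.851306915283203)
```

>>> step_arm([
  {"tx": 17.2, "ty": -5, "tz": 0, "twist": 0},
  {"tx": 34.4, "ty": -10, "tz": 0, "twist": 0},
  {"tx": 34.4, "ty": -10, "tz": 0, "twist": 0},
  {"tx": 34.4, "ty": -10, "tz": 0, "twist": 0},
  {"tx": 34.4, "ty": -10, "tz": 0, "twist": 0},
  {"tx": 34.4, "ty": -10, "tz": 0, "twist": 0},
  {"tx": 34.4, "ty": -10, "tz": 0, "twist": 0},
  {"tx": 34.4, "ty": -10, "tz": 0, "twist": 0},
])

```text
clock: 22.75
tcp_pos: [483.8, 253.3, 117.3]
tcp_rot: [[-0.23, 0.973, -0.002], [0.973, 0.23, -0.0], [0.0, -0.002, -1.0]]
wrist_force: [-0.6, 0.6, 0.4]
opening: 40.1
```

>>> step_arm([
  {"tx": 17.2, "ty": -5, "tz": 0, "twist": 0},
  {"tx": 0, "ty": 0, "tz": 0, "twist": 0},
  {"tx": 0, "ty": 0, "tz": 15, "twist": 0},
  {"tx": 0, "ty": 0, "tz": 25, "twist": 0},
  {"tx": 0, "ty": 0, "tz": 30, "twist": 0},
  {"tx": 0, "ty": 0, "tz": 20, "twist": 0},
  {"tx": 0, "ty": 0, "tz": 5, "twist": 0},
  {"tx": 0, "ty": 0, "tz": 0, "twist": 0},
])

```text
clock: 23.55
tcp_pos: [476.8, 266.5, 22.3]
tcp_rot: [[-0.229, 0.973, -0.002], [0.973, 0.229, -0.001], [-0.0, -0.003, -1.0]]
wrist_force: [0.2, 0.3, -0.0]
opening: 40.3
```

>>> step_arm([
  {"tx": 0, "ty": 0, "tz": 7, "twist": 0},
  {"tx": 0, "ty": 0, "tz": 6, "twist": 0},
  {"tx": 0, "ty": 0, "tz": 3, "twist": 0},
  {"tx": 0, "ty": 0, "tz": 1.5, "twist": 0},
  {"tx": 0, "ty": 0, "tz": 0.5, "twist": 0},
  {"tx": 0, "ty": 0, "tz": 0, "twist": 0},
  {"tx": 0, "ty": 0, "tz": 0, "twist": 0},
  {"tx": 0, "ty": 0, "tz": 0, "twist": 0},
])

```text
clock: 24.35
tcp_pos: [477.6, 267.2, 5.4]
tcp_rot: [[-0.23, 0.973, 0.0], [0.973, 0.23, 0.0], [0.0, 0.0, -1.0]]
wrist_force: [1.0, -0.1, -0.4]
opening: 39.9
```

>>> step_arm([
  {"tx": 0, "ty": 0, "tz": 0.7, "twist": 0},
  {"tx": 0, "ty": 0, "tz": 0, "twist": 0},
  {"tx": 0, "ty": 0, "tz": 0, "twist": 0},
])

```text
clock: 24.65
tcp_pos: [477.6, 267.2, 4.6]
tcp_rot: [[-0.23, 0.973, 0.0], [0.973, 0.23, 0.0], [0.0, 0.0, -1.0]]
wrist_force: [0.0, -0.2, 0.1]
opening: 40.3
```

>>> step_arm([
  {"tx": 0, "ty": 0, "tz": 0, "twist": 0},
  {"tx": 0, "ty": 0, "tz": 0, "twist": 0},
  {"tx": 0, "ty": 0, "tz": 0, "twist": 0},
  {"tx": 0, "ty": 0, "tz": 0, "twist": 0},
  {"tx": 0, "ty": 0, "tz": 0, "twist": 0},
], claw=65)

```text
clock: 25.15
tcp_pos: [477.5, 267.1, 4.5]
tcp_rot: [[-0.23, 0.973, -0.0], [0.973, 0.23, -0.0], [-0.0, -0.0, -1.0]]
wrist_force: [0.5, -0.4, -0.6]
opening: 64.6
```

>>> step_arm([
  {"tx": 0, "ty": 0, "tz": -10, "twist": 0},
  {"tx": 0, "ty": 0, "tz": -25, "twist": 0},
  {"tx": 0, "ty": 0, "tz": -35, "twist": 0},
  {"tx": 0, "ty": 0, "tz": -35, "twist": 0},
  {"tx": 0, "ty": 0, "tz": -25, "twist": 0},
  {"tx": 0, "ty": 0, "tz": -6, "twist": 0},
  {"tx": 0, "ty": 0, "tz": 0, "twist": 0},
  {"tx": 0, "ty": 0, "tz": 0, "twist": 0},
], claw=90)

```text
clock: 25.95
tcp_pos: [476.6, 266.8, 139.4]
tcp_rot: [[-0.23, 0.973, -0.002], [0.973, 0.23, -0.001], [-0.0, -0.002, -1.0]]
wrist_force: [-0.2, 0.4, 0.4]
opening: 89.9
```

Run:
```python
from h import *
s=manip.state(); print(s['clock'],s['tcp_pos'],s['opening'],s['wrist_force'])
c=cap('wrist','w7.png'); P=world(c)
m=(np.hypot(P[...,0]-478,P[...,1]-267)<26)&(P[...,2]>7)&(P[...,2]<25); q=P[m]; print(m.sum(),cv2.minEnclosingCircle(q[:,:2].astype(np.float32)),np.percentile(q[:,2],[10,50,95]))
c=cap('top'); P=world(c); np.savez('top2.npz',**c)
cv2.imwrite('pics/t2.png',cv2.resize(c['img'][140:310,140:490,::-1],None,fx=2.2,fy=2.2,interpolation=cv2.INTER_CUBIC))
for n,(x,y,lo,hi) in dict(reel=(458,-215,38,50),white=(471,-303.6,50,100),loupe=(592,-76.5,40,55),blue=(604.5,-131,40,90),bear=(648,-94.5,12,20)).items():
    m=(np.hypot(P[...,0]-x,P[...,1]-y)<32)&(P[...,2]>lo)&(P[...,2]<hi); q=P[m]; print(n,m.sum(),cv2.minEnclosingCircle(q[:,:2].astype(np.float32)),q[:,2].max())
```

```text
25.95 [476.63514351 266.83576129 139.36248915] 89.90668571812886 [-0.18986921  0.37191347  0.39949669]
1577 ((477.5649108886719, 266.6351318359375), 20.546777725219727) [ 9.02431172 10.06812346 17.20392677]
reel 402 ((458.79193115234375, -213.94606018066406), 26.103261947631836) 48.364644837250125
white 238 ((471.76165771484375, -302.6458740234375), 19.253395080566406) 91.54790449738778
loupe 241 ((592.4603271484375, -78.3169937133789), 20.462003707885742) 53.52849902414232
blue 158 ((605.3870239257812, -131.31097412109375), 15.953364372253418) 79.42848107914847
bear 133 ((652.3280029296875, -101.83839416503906), 23.62810516357422) 19.93207968113211
```

View pics/t2.png

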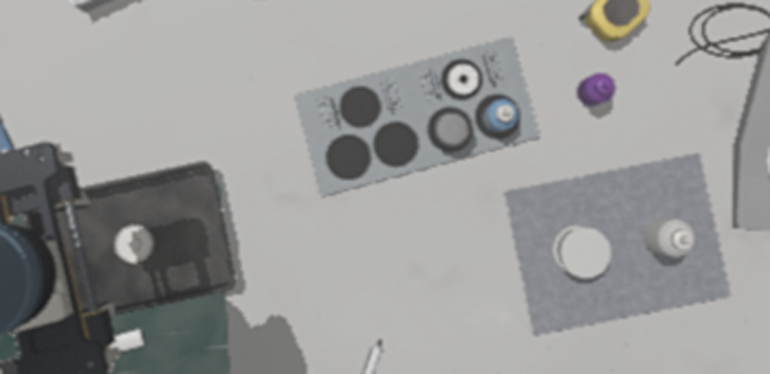

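>>> step_arm([
  {"tx": -19.35, "ty": -5.4, "tz": 0, "twist": 0},
  {"tx": -38.7, "ty": -10.8, "tz": 0, "twist": 0},
  {"tx": -38.7, "ty": -10.8, "tz": 0, "twist": 0},
  {"tx": -38.7, "ty": -10.8, "tz": 0, "twist": 0},
  {"tx": -38.7, "ty": -10.8, "tz": 0, "twist": 0},
  {"tx": -38.7, "ty": -10.8, "tz": 0, "twist": 0},
  {"tx": -38.7, "ty": -10.8, "tz": 0, "twist": 0},
  {"tx": -38.7, "ty": -10.8, "tz": 0, "twist": 0},
])

```text
clock: 26.85
tcp_pos: [464.4, -35.3, 139.4]
tcp_rot: [[-0.23, 0.973, -0.002], [0.973, 0.23, 0.001], [0.001, -0.002, -1.0]]
wrist_force: [0.6, 0.4, -0.2]
opening: 90.0
```

>>> step_arm([
  {"tx": -38.7, "ty": -10.8, "tz": 0, "twist": 0},
  {"tx": -38.7, "ty": -10.8, "tz": 0, "twist": 0},
  {"tx": -38.7, "ty": -10.8, "tz": 0, "twist": 0},
  {"tx": -38.7, "ty": -10.8, "tz": 0, "twist": 0},
  {"tx": -19.35, "ty": -5.4, "tz": 0, "twist": 0},
  {"tx": 0, "ty": 0, "tz": 0, "twist": 0},
  {"tx": 0, "ty": 0, "tz": 15, "twist": 0},
  {"tx": 0, "ty": 0, "tz": 20, "twist": 0},
])

```text
clock: 27.65
tcp_pos: [458.3, -213.9, 105.0]
tcp_rot: [[-0.23, 0.973, 0.0], [0.973, 0.23, 0.0], [0.0, 0.0, -1.0]]
wrist_force: [-0.2, -0.1, -0.3]
opening: 89.8
```

>>> step_arm([
  {"tx": 0, "ty": 0, "tz": 10, "twist": 0},
  {"tx": 0, "ty": 0, "tz": 0, "twist": 0},
  {"tx": 0, "ty": 0, "tz": 0, "twist": 0},
  {"tx": 0, "ty": 0, "tz": 0, "twist": 0},
])

```text
clock: 28.05
tcp_pos: [458.7, -214.6, 96.3]
tcp_rot: [[-0.23, 0.973, 0.001], [0.973, 0.23, -0.001], [-0.001, 0.001, -1.0]]
wrist_force: [-0.2, -0.3, -0.1]
opening: 90.2
```

Run:
```python
from h import *
s=manip.state(); print(s['clock'],s['tcp_pos'],s['opening'],s['wrist_force'])
c=cap('wrist'); P=world(c)
m=(P[...,2]>38)&(P[...,2]<48)&(np.hypot(P[...,0]-458,P[...,1]+215)<34); q=P[m][:,:2]; print(m.sum(),cv2.minEnclosingCircle(q.astype(np.float32)),q.mean(0))
c=dict(np.load('top2.npz')); g=cv2.cvtColor(c['img'],cv2.COLOR_RGB2GRAY)
for n,(u,v) in dict(white=(298,211.5),reel=(320.5,205.5)).items():
    k=np.zeros_like(g); cv2.circle(k,(round(u),round(v)),14,1,-1)
    w=np.clip(110-g.astype(float),0,None)*k*(g<75); vv,uu=np.mgrid[:400,:640]; U=(w*uu).sum()/w.sum(); V=(w*vv).sum()/w.sum(); print(n,(w>0).sum(),U,V,ray(c,U,V,6))
```

```text
28.05 [ 458.69873693 -214.59940549   96.26675029] 90.17934472115434 [-0.2149161  -0.34219179 -0.13712456]
4756 ((457.9992370605469, -215.57862854003906), 26.185161590576172) [ 457.70323159 -214.79727003]
white 269 297.95957923444047 210.93045680335055 [567.0564788   33.88379512   6.        ]
reel 269 319.5092933295594 205.1566185489197 [579.61828684 -18.63754984   6.        ]
```

>>> step_arm([
  {"tx": 0, "ty": 0, "tz": 15, "twist": 0},
  {"tx": 0, "ty": 0, "tz": 25, "twist": 0},
  {"tx": 0, "ty": 0, "tz": 18, "twist": 0},
  {"tx": 0, "ty": 0, "tz": 7, "twist": 0},
  {"tx": 0, "ty": 0, "tz": 2.6, "twist": 0},
  {"tx": 0, "ty": 0, "tz": 0, "twist": 0},
  {"tx": 0, "ty": 0, "tz": 0, "twist": 0},
])

```text
clock: 28.8
tcp_pos: [458.8, -215.1, 28.9]
tcp_rot: [[-0.23, 0.973, 0.001], [0.973, 0.23, -0.001], [-0.001, 0.001, -1.0]]
wrist_force: [0.1, 0.4, -0.3]
opening: 89.9
```

>>> step_arm([
  {"tx": 0, "ty": 0, "tz": 0, "twist": 0},
  {"tx": 0, "ty": 0, "tz": 0, "twist": 0},
  {"tx": 0, "ty": 0, "tz": 0, "twist": 0},
  {"tx": 0, "ty": 0, "tz": 0, "twist": 0},
  {"tx": 0, "ty": 0, "tz": 0, "twist": 0},
  {"tx": 0, "ty": 0, "tz": 0, "twist": 0},
  {"tx": 0, "ty": 0, "tz": 0, "twist": 0},
  {"tx": 0, "ty": 0, "tz": 0, "twist": 0},
], claw=45, grip_force=35)

```text
clock: 29.6
tcp_pos: [458.1, -214.6, 28.0]
tcp_rot: [[-0.23, 0.973, -0.0], [0.973, 0.23, 0.0], [0.0, -0.0, -1.0]]
wrist_force: [-0.1, -0.2, 1.2]
opening: 48.2
```

>>> step_arm([
  {"tx": 0, "ty": 0, "tz": -5, "twist": 0},
  {"tx": 0, "ty": 0, "tz": -15, "twist": 0},
  {"tx": 0, "ty": 0, "tz": -25, "twist": 0},
  {"tx": 0, "ty": 0, "tz": -30, "twist": 0},
  {"tx": 0, "ty": 0, "tz": -25, "twist": 0},
  {"tx": 0, "ty": 0, "tz": -12.8, "twist": 0},
  {"tx": 0, "ty": 0, "tz": 0, "twist": 0},
  {"tx": 0, "ty": 0, "tz": 0, "twist": 0},
])

```text
clock: 30.4
tcp_pos: [457.9, -214.3, 140.4]
tcp_rot: [[-0.23, 0.973, -0.0], [0.973, 0.23, 0.0], [0.0, -0.0, -1.0]]
wrist_force: [-0.2, 0.1, -2.4]
opening: 48.2
```

>>> step_arm([
  {"tx": 11.6, "ty": 11.5, "tz": 0, "twist": 0},
  {"tx": 23.2, "ty": 23, "tz": 0, "twist": 0},
  {"tx": 23.2, "ty": 23, "tz": 0, "twist": 0},
  {"tx": 23.2, "ty": 23, "tz": 0, "twist": 0},
  {"tx": 23.2, "ty": 23, "tz": 0, "twist": 0},
  {"tx": 23.2, "ty": 23, "tz": 0, "twist": 0},
  {"tx": 23.2, "ty": 23, "tz": 0, "twist": 0},
  {"tx": 11.6, "ty": 11.5, "tz": 0, "twist": 0},
])

```text
clock: 31.2
tcp_pos: [577.5, -17.1, 138.9]
tcp_rot: [[-0.232, 0.973, -0.003], [0.973, 0.232, 0.001], [0.002, -0.002, -1.0]]
wrist_force: [0.6, -0.5, -1.6]
opening: 48.5
```

>>> step_arm([
  {"tx": 0, "ty": 0, "tz": 0, "twist": 0},
  {"tx": 0, "ty": 0, "tz": 0, "twist": 0},
  {"tx": 0, "ty": 0, "tz": 15, "twist": 0},
  {"tx": 0, "ty": 0, "tz": 25, "twist": 0},
  {"tx": 0, "ty": 0, "tz": 25, "twist": 0},
  {"tx": 0, "ty": 0, "tz": 15, "twist": 0},
  {"tx": 0, "ty": 0, "tz": 5, "twist": 0},
  {"tx": 0, "ty": 0, "tz": 0, "twist": 0},
])

```text
clock: 32.0
tcp_pos: [576.6, -20.5, 55.1]
tcp_rot: [[-0.229, 0.974, -0.002], [0.974, 0.229, 0.0], [0.001, -0.002, -1.0]]
wrist_force: [-0.9, -0.2, -1.1]
opening: 48.3
```

>>> step_arm([
  {"tx": 0, "ty": 0, "tz": 10, "twist": 0},
  {"tx": 0, "ty": 0, "tz": 8, "twist": 0},
  {"tx": 0, "ty": 0, "tz": 4, "twist": 0},
  {"tx": 0, "ty": 0, "tz": 1.5, "twist": 0},
  {"tx": 0, "ty": 0, "tz": 0.8, "twist": 0},
  {"tx": 0, "ty": 0, "tz": 0.3, "twist": 0},
  {"tx": 0, "ty": 0, "tz": 0, "twist": 0},
  {"tx": 0, "ty": 0, "tz": 0, "twist": 0},
])

```text
clock: 32.8
tcp_pos: [577.7, -19.5, 31.4]
tcp_rot: [[-0.23, 0.973, 0.001], [0.973, 0.23, -0.0], [-0.0, 0.0, -1.0]]
wrist_force: [0.3, 0.0, -2.0]
opening: 48.2
```

Run:
```python
from h import *
s=manip.state(); print(s['clock'],s['tcp_pos'],s['opening'],s['wrist_force'])
c=cap('wrist'); P=world(c)
m=(P[...,2]>38)&(P[...,2]<52)&(np.hypot(P[...,0]-577.5,P[...,1]+19.8)<34); q=P[m]; print(m.sum(),np.percentile(q[:,2],[10,50,90]), cv2.minEnclosingCircle(q[:,:2].astype(np.float32)))
```

```text
32.8 [577.72483318 -19.53860184  31.41231334] 48.22091361045745 [ 0.30166332  0.00656481 -2.00035552]
9279 [44.92344144 45.74631412 46.5827106 ] ((576.1557006835938, -14.087051391601562), 33.058006286621094)
```

>>> step_arm([
  {"tx": 0, "ty": 0, "tz": 0.4, "twist": 0},
  {"tx": 0, "ty": 0, "tz": 0, "twist": 0},
  {"tx": 0, "ty": 0, "tz": 0, "twist": 0},
])

```text
clock: 33.15
tcp_pos: [577.7, -19.6, 31.0]
tcp_rot: [[-0.23, 0.973, 0.0], [0.973, 0.23, -0.0], [-0.0, 0.0, -1.0]]
wrist_force: [-1.0, -0.1, 1.0]
opening: 48.3
```

>>> step_arm([
  {"tx": 0, "ty": 0, "tz": 0, "twist": 0},
  {"tx": 0, "ty": 0, "tz": 0, "twist": 0},
  {"tx": 0, "ty": 0, "tz": 0, "twist": 0},
  {"tx": 0, "ty": 0, "tz": 0, "twist": 0},
  {"tx": 0, "ty": 0, "tz": 0, "twist": 0},
  {"tx": 0, "ty": 0, "tz": 0, "twist": 0},
  {"tx": 0, "ty": 0, "tz": 0, "twist": 0},
  {"tx": 0, "ty": 0, "tz": 0, "twist": 0},
], claw=90)

```text
clock: 33.95
tcp_pos: [577.5, -19.6, 30.7]
tcp_rot: [[-0.23, 0.973, -0.0], [0.973, 0.23, 0.0], [0.0, -0.0, -1.0]]
wrist_force: [0.2, -0.2, 0.1]
opening: 89.6
```

>>> step_arm([
  {"tx": 0, "ty": 0, "tz": -10, "twist": 0},
  {"tx": 0, "ty": 0, "tz": -20, "twist": 0},
  {"tx": 0, "ty": 0, "tz": -30, "twist": 0},
  {"tx": 0, "ty": 0, "tz": -30, "twist": 0},
  {"tx": 0, "ty": 0, "tz": -20, "twist": 0},
  {"tx": 0, "ty": 0, "tz": 0, "twist": 0},
  {"tx": 0, "ty": 0, "tz": 0, "twist": 0},
  {"tx": 0, "ty": 0, "tz": 0, "twist": 0},
])

```text
clock: 34.75
tcp_pos: [576.6, -19.3, 139.5]
tcp_rot: [[-0.23, 0.973, -0.002], [0.973, 0.23, 0.0], [0.001, -0.002, -1.0]]
wrist_force: [0.1, 0.5, -0.2]
opening: 90.2
```

Run:
```python
from h import *
s=manip.state(); print(s['clock'],s['tcp_pos'],s['opening'],s['wrist_force'])
c=cap('wrist','w8.png'); P=world(c); np.savez('w8.npz',**c)
m=(P[...,2]>42)&(P[...,2]<50)&(np.hypot(P[...,0]-577.5,P[...,1]+19.8)<34); m=cv2.erode(m.astype(np.uint8),np.ones((3,3)))>0; q=P[m]; print(m.sum(),np.percentile(q[:,2],[10,50,90]), cv2.minEnclosingCircle(q[:,:2].astype(np.float32)))
a=c['img'][60:320,180:420,::-1]; cv2.imwrite('pics/c8.png',cv2.resize(a,None,fx=2.2,fy=2.2))
```

```text
34.75 [576.58035319 -19.34745198 139.54405078] 90.168971208936 [ 0.08266231  0.46031269 -0.24252398]
3161 [44.56765016 45.37128684 46.22167245] ((577.3939208984375, -20.37173080444336), 25.49259376525879)
```

View pics/c8.png

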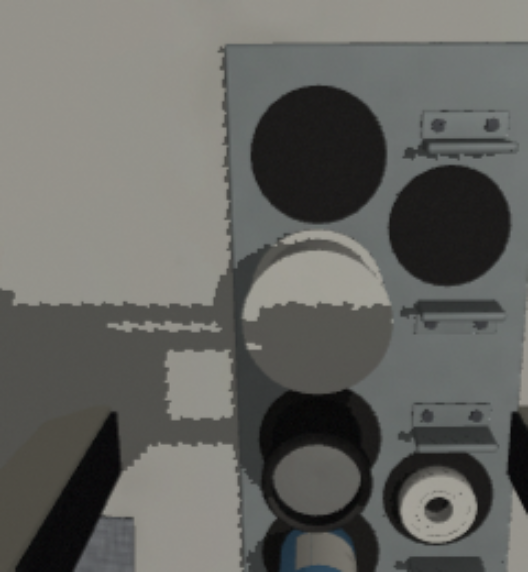

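>>> step_arm([
  {"tx": -15.8, "ty": -10.6, "tz": 0, "twist": 0},
  {"tx": -31.5, "ty": -21.1, "tz": 0, "twist": 0},
  {"tx": -31.5, "ty": -21.1, "tz": 0, "twist": 0},
  {"tx": -31.5, "ty": -21.1, "tz": 0, "twist": 0},
  {"tx": -31.5, "ty": -21.1, "tz": 0, "twist": 0},
  {"tx": -31.5, "ty": -21.1, "tz": 0, "twist": 0},
  {"tx": -31.5, "ty": -21.1, "tz": 0, "twist": 0},
  {"tx": -31.5, "ty": -21.1, "tz": 0, "twist": 0},
])

```text
clock: 35.6
tcp_pos: [476.5, -286.8, 139.4]
tcp_rot: [[-0.23, 0.973, -0.002], [0.973, 0.23, 0.002], [0.002, -0.001, -1.0]]
wrist_force: [0.1, -0.4, 1.4]
opening: 90.0
```

>>> step_arm([
  {"tx": -15.8, "ty": -10.6, "tz": 0, "twist": 0},
  {"tx": 0, "ty": 0, "tz": 0, "twist": 0},
  {"tx": 0, "ty": 0, "tz": 10, "twist": 0},
  {"tx": 0, "ty": 0, "tz": 10, "twist": 0},
  {"tx": 0, "ty": 0, "tz": 0, "twist": 0},
  {"tx": 0, "ty": 0, "tz": 0, "twist": 0},
  {"tx": 0, "ty": 0, "tz": 0, "twist": 0},
])

```text
clock: 36.3
tcp_pos: [471.5, -303.1, 120.9]
tcp_rot: [[-0.231, 0.973, 0.0], [0.973, 0.231, -0.0], [-0.0, 0.0, -1.0]]
wrist_force: [0.2, 0.2, -1.0]
opening: 90.4
```

>>> step_arm([
  {"tx": 0, "ty": 0, "tz": 15, "twist": 0},
  {"tx": 0, "ty": 0, "tz": 25, "twist": 0},
  {"tx": 0, "ty": 0, "tz": 25, "twist": 0},
  {"tx": 0, "ty": 0, "tz": 15, "twist": 0},
  {"tx": 0, "ty": 0, "tz": 8, "twist": 0},
  {"tx": 0, "ty": 0, "tz": 2, "twist": 0},
  {"tx": 0, "ty": 0, "tz": 0, "twist": 0},
  {"tx": 0, "ty": 0, "tz": 0, "twist": 0},
])

```text
clock: 37.1
tcp_pos: [471.8, -304.2, 31.8]
tcp_rot: [[-0.23, 0.973, 0.001], [0.973, 0.23, -0.001], [-0.002, 0.001, -1.0]]
wrist_force: [-0.0, 0.4, 0.6]
opening: 89.5
```

>>> step_arm([
  {"tx": 0, "ty": 0, "tz": 0, "twist": 0},
  {"tx": 0, "ty": 0, "tz": 0, "twist": 0},
  {"tx": 0, "ty": 0, "tz": 0, "twist": 0},
  {"tx": 0, "ty": 0, "tz": 0, "twist": 0},
  {"tx": 0, "ty": 0, "tz": 0, "twist": 0},
  {"tx": 0, "ty": 0, "tz": 0, "twist": 0},
  {"tx": 0, "ty": 0, "tz": 0, "twist": 0},
  {"tx": 0, "ty": 0, "tz": 0, "twist": 0},
], claw=25, grip_force=15)

```text
clock: 37.9
tcp_pos: [471.1, -303.7, 30.7]
tcp_rot: [[-0.23, 0.973, -0.0], [0.973, 0.23, -0.0], [-0.0, -0.0, -1.0]]
wrist_force: [0.1, -0.4, -1.4]
opening: 37.2
```

>>> step_arm([
  {"tx": 0, "ty": 0, "tz": 0, "twist": 0},
  {"tx": 0, "ty": 0, "tz": 0, "twist": 0},
  {"tx": 0, "ty": 0, "tz": 0, "twist": 0},
])

```text
clock: 38.2
tcp_pos: [471.1, -303.7, 30.7]
tcp_rot: [[-0.23, 0.973, -0.0], [0.973, 0.23, 0.0], [0.0, -0.0, -1.0]]
wrist_force: [0.2, -0.7, -0.5]
opening: 36.9
```

>>> step_arm([
  {"tx": 0, "ty": 0, "tz": -5, "twist": 0},
  {"tx": 0, "ty": 0, "tz": -15, "twist": 0},
  {"tx": 0, "ty": 0, "tz": -25, "twist": 0},
  {"tx": 0, "ty": 0, "tz": -30, "twist": 0},
  {"tx": 0, "ty": 0, "tz": -25, "twist": 0},
  {"tx": 0, "ty": 0, "tz": -13, "twist": 0},
  {"tx": 0, "ty": 0, "tz": 0, "twist": 0},
  {"tx": 0, "ty": 0, "tz": 0, "twist": 0},
])

```text
clock: 39.0
tcp_pos: [470.7, -303.4, 143.0]
tcp_rot: [[-0.23, 0.973, -0.001], [0.973, 0.23, 0.001], [0.001, -0.001, -1.0]]
wrist_force: [0.8, 1.1, -0.7]
opening: 36.7
```

>>> step_arm([
  {"tx": 17, "ty": 9.5, "tz": 0, "twist": 0},
  {"tx": 34, "ty": 19, "tz": 0, "twist": 0},
  {"tx": 34, "ty": 19, "tz": 0, "twist": 0},
  {"tx": 34, "ty": 19, "tz": 0, "twist": 0},
  {"tx": 34, "ty": 19, "tz": 0, "twist": 0},
  {"tx": 34, "ty": 19, "tz": 0, "twist": 0},
  {"tx": 34, "ty": 19, "tz": 0, "twist": 0},
  {"tx": 34, "ty": 19, "tz": 0, "twist": 0},
])

```text
clock: 39.8
tcp_pos: [550.2, -21.0, 141.8]
tcp_rot: [[-0.23, 0.973, -0.003], [0.973, 0.23, 0.001], [0.002, -0.003, -1.0]]
wrist_force: [0.2, -1.2, 0.4]
opening: 36.8
```

>>> step_arm([
  {"tx": 34, "ty": 19, "tz": 0, "twist": 0},
  {"tx": 17, "ty": 9, "tz": 0, "twist": 0},
  {"tx": 0, "ty": 0, "tz": 0, "twist": 0},
  {"tx": 0, "ty": 0, "tz": 0, "twist": 0},
  {"tx": 0, "ty": 0, "tz": 15, "twist": 0},
  {"tx": 0, "ty": 0, "tz": 25, "twist": 0},
  {"tx": 0, "ty": 0, "tz": 25, "twist": 0},
  {"tx": 0, "ty": 0, "tz": 15, "twist": 0},
])

```text
clock: 40.6
tcp_pos: [564.9, 31.7, 61.3]
tcp_rot: [[-0.228, 0.974, -0.004], [0.974, 0.228, 0.0], [0.001, -0.004, -1.0]]
wrist_force: [-1.1, 0.6, -1.0]
opening: 36.9
```

>>> step_arm([
  {"tx": 0, "ty": 0, "tz": 0, "twist": 0},
  {"tx": 0, "ty": 0, "tz": 10, "twist": 0},
  {"tx": 0, "ty": 0, "tz": 10, "twist": 0},
  {"tx": 0, "ty": 0, "tz": 6, "twist": 0},
  {"tx": 0, "ty": 0, "tz": 2.5, "twist": 0},
  {"tx": 0, "ty": 0, "tz": 1, "twist": 0},
  {"tx": 0, "ty": 0, "tz": 0, "twist": 0},
  {"tx": 0, "ty": 0, "tz": 0, "twist": 0},
])

```text
clock: 41.4
tcp_pos: [567.0, 33.3, 34.6]
tcp_rot: [[-0.23, 0.973, 0.001], [0.973, 0.23, -0.0], [-0.0, 0.001, -1.0]]
wrist_force: [-0.1, 1.1, -0.6]
opening: 36.8
```

>>> step_arm([
  {"tx": 0, "ty": 0, "tz": 0, "twist": 0},
  {"tx": 0, "ty": 0, "tz": 0.4, "twist": 0},
  {"tx": 0, "ty": 0, "tz": 0, "twist": 0},
  {"tx": 0, "ty": 0, "tz": 0, "twist": 0},
])

```text
clock: 41.8
tcp_pos: [566.7, 33.3, 33.9]
tcp_rot: [[-0.23, 0.973, 0.0], [0.973, 0.23, -0.0], [-0.0, 0.0, -1.0]]
wrist_force: [-1.1, -0.2, -0.7]
opening: 37.2
```

Release, rise, back off and check.

>>> step_arm([
  {"tx": 0, "ty": 0, "tz": 0, "twist": 0},
  {"tx": 0, "ty": 0, "tz": 0, "twist": 0},
  {"tx": 0, "ty": 0, "tz": 0, "twist": 0},
  {"tx": 0, "ty": 0, "tz": 0, "twist": 0},
  {"tx": 0, "ty": 0, "tz": 0, "twist": 0},
  {"tx": 0, "ty": 0, "tz": 0, "twist": 0},
  {"tx": 0, "ty": 0, "tz": 0, "twist": 0},
  {"tx": 0, "ty": 0, "tz": 0, "twist": 0},
], claw=90)

```text
clock: 42.6
tcp_pos: [566.7, 33.3, 33.9]
tcp_rot: [[-0.23, 0.973, 0.0], [0.973, 0.23, -0.0], [-0.0, 0.0, -1.0]]
wrist_force: [0.4, 1.1, 0.1]
opening: 89.1
```

>>> step_arm([
  {"tx": 0, "ty": 0, "tz": -10, "twist": 0},
  {"tx": 0, "ty": 0, "tz": -20, "twist": 0},
  {"tx": 0, "ty": 0, "tz": -30, "twist": 0},
  {"tx": 0, "ty": 0, "tz": -35, "twist": 0},
  {"tx": 0, "ty": 0, "tz": -35, "twist": 0},
  {"tx": 0, "ty": 0, "tz": -35, "twist": 0},
  {"tx": 0, "ty": 0, "tz": -15, "twist": 0},
  {"tx": 0, "ty": 0, "tz": 0, "twist": 0},
])

```text
clock: 43.4
tcp_pos: [568.3, 33.1, 217.6]
tcp_rot: [[-0.23, 0.973, 0.007], [0.973, 0.23, -0.001], [-0.002, 0.006, -1.0]]
wrist_force: [1.0, -0.1, -0.1]
opening: 89.7
```

>>> step_arm([
  {"tx": 0, "ty": -20, "tz": 0, "twist": 0},
  {"tx": 0, "ty": -35, "tz": 0, "twist": 0},
  {"tx": 0, "ty": -35, "tz": 0, "twist": 0},
  {"tx": 0, "ty": -35, "tz": 0, "twist": 0},
  {"tx": 0, "ty": -35, "tz": 0, "twist": 0},
  {"tx": 0, "ty": -20, "tz": 0, "twist": 0},
  {"tx": 0, "ty": 0, "tz": 0, "twist": 0},
  {"tx": 0, "ty": 0, "tz": 0, "twist": 0},
])

```text
clock: 44.2
tcp_pos: [391.6, -8.1, 213.6]
tcp_rot: [[-0.229, 0.973, 0.0], [0.973, 0.229, 0.0], [0.0, 0.0, -1.0]]
wrist_force: [0.6, -0.3, 0.1]
opening: 89.8
```

Run:
```python
from h import *
s=manip.state(); print(s['clock'],s['tcp_pos'],s['opening'],s['wrist_force'])
c=cap('top'); P=world(c)
a=c['img'][140:310,140:490,::-1]; b=cap('scene')['img'][140:290,140:450,::-1]
cv2.imwrite('pics/end.png',np.vstack([cv2.resize(a,(620,301)),cv2.resize(b,(620,300))]))
P0=np.load('P0.npy')
for n,(x,y,r,lo,hi) in dict(reel=(578,-20,32,38,52),white=(567,33,26,50,85),loupe=(592,-77,24,40,55),blue=(604.5,-131,22,40,90),bear=(648,-95,19,12,20)).items():
  for Q in (P0,P):
    m=(np.hypot(Q[...,0]-x,Q[...,1]-y)<r)&(Q[...,2]>lo)&(Q[...,2]<hi); q=Q[m]; print(n,m.sum(),q[:,:2].mean(0).round(1) if len(q) else '')
```

```text
44.2 [391.5812271   -8.09578124 213.57813888] 89.7760544401914 [ 0.64933101 -0.27872293  0.08860881]
reel 392 [578.6 -18.5]
reel 392 [578.7 -18.6]
white 205 [567.4  32.4]
white 209 [567.2  32.2]
loupe 240 [592.6 -78.3]
loupe 239 [592.5 -78.6]
blue 156 [ 604.8 -129.7]
blue 158 [ 604.7 -129.7]
bear 127 [648.3 -94.9]
bear 128 [648.4 -94.8]
```

View pics/end.png

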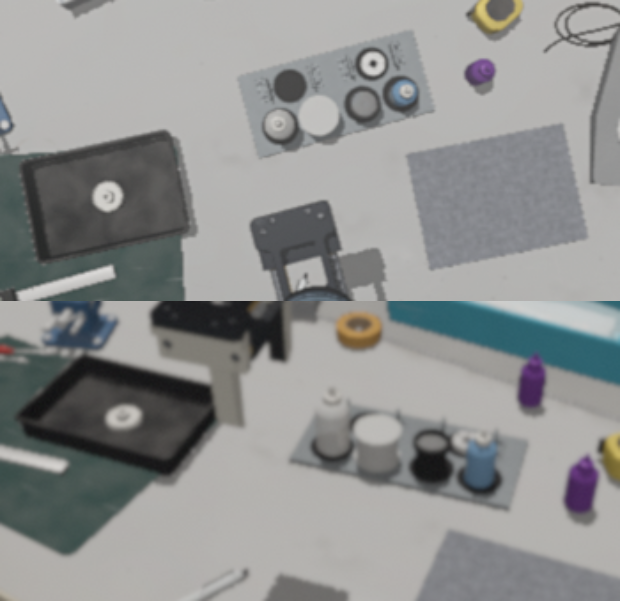

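The end picture shows the gear flat in the tray at (107,196). The white bottle (281,126) and reel (319,115) are upright on their pads, and nothing else has moved.

```bash
python3 -c "
from rig import manip; print(manip.sign_off())"
```

```text
the job is handed in; nothing more can be done
None
```

The job is done and handed in at about 44 s on the robot clock, well under the 112 s limit. `sign_off()` gave no verdict.

- **What I did:** I stood the white bottle and then the reel on the grey mat. Next I put the gear flat in the black tray. Then I put the reel and the bottle back upright on the pads they came from.
- **Last checks:** Top-camera positions before and after agree within 0.4 mm for the reel, white bottle, loupe, small bottle and bearing. The gear lies flat, its disc top at about 10 mm and its hub at about 17 mm. In the final pictures everything stands upright, and the gripper is clear of everything.
- **Disagreements:** The wrist and top cameras differed by about 2 mm on where the pads are, within the stated calibration. I therefore put each thing back at essentially the pose where I had gripped it. One early set of moves was refused because some row values were missing. The arm did not move, and I resent them in full.

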